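# Lid and seal the welding consumables pots

### The arm

A 6-joint arm with a two-finger parallel gripper is mounted at the origin on the work surface. World frame = base frame: x ahead of the robot, y to its left, z up, the work surface at z = 0. Lengths are in m, angles in rad, forces in N, time in s.
With the tool pointing down it reaches from about 0.35 to 0.85 m from the base axis. Payload 8.1 kg.
Tool frame: the origin (TCP) lies between the finger pads; the fingertips stand 25 mm ahead of it and the grasp point (between the pads) lies 6 mm ahead of it (robot.tip_extent is the distance from the TCP to the fingertips, in m); z points along the fingers, y is the direction in which the jaws open and shut (so a half turn about z gives the same grasp; the last joint's range is limited). The gripper opens to 93 mm and grips with 3 to 60 N. Pads are 15 mm wide; open, the fingers measure 128 mm over their backs; the gripper's body (75 mm by 188 mm) begins 65 mm behind the grasp point.
Start: joints at [1.023, 0.13, 1.488, -0, 1.523, -0.085], TCP at [0.268, 0.537, 0.244] pointing down, gripper open.
Joint ranges: [-2.96, 2.96], [-0.89, 2.26], [0.02, 2.5], [-1.34, 4.48], [0, 2.73], [-2.66, 2.66]. Speed limits (rad/s): [2.39, 2.39, 2.79, 3.14, 3.14, 3.14].

### API

Orientations are given as a rotation vector (axis times angle).
In Python, from plant import robot gives the robot as it stands.
- The arm moves only by the tool drive_tool, never from a script. Its argument "increments" is a list of rows, each a list of 7 numbers: the closure, from 0 (fully open) to 1 (shut), then the shift along the world's x, y, z in units of 25 mm (1.0 is 25 mm), then the turn, a rotation vector about the world's x, y, z in rad. In form: [[gripper, dx, dy, dz, rx, ry, rz], ...]. A call has 1 to 20 rows; each row is the pose to reach, as a shift and turn from the pose commanded when the call began; what a row does not reach only later rows make up. A row lasts 1/12 s, in which the tool goes at most 41.7 mm and 7.16 degrees, less where a joint would pass 70% of its speed; a pose out of reach is approached as far as the arm can. A call with a gripper value outside its range is refused whole. The fingers move at their own pace and stop on an object; "squeeze" is the grip in N (left out, the last holds). Time passes only in rows, so rows that repeat a pose let the fingers close. It gives the time, the measured TCP pose, the force and the opening at its end, in the units of the state.
- robot.read_state(): the state, without advancing time (a new reading comes with each control period).
- robot.read_camera(name): name is "scene" or "top" or "wrist"; returns a dict with "image" (480x640x3 uint8, red, green, blue), "fx", "fy", "cx", "cy" (pixels), "dist" ([k1, k2, p1, p2, k3] as OpenCV has them; the pictures are not rectified), "T" (4x4, takes a point from camera to world coordinates); the wrist camera has in their place "mount" (4x4, takes a point from camera to tool coordinates, whose origin is the TCP and whose axes are the flange's). Camera axes: x right, y down, z forward; pixel columns grow to the right and rows downward; lengths in m; the calibration is good to about 2 mm. A picture is of the moment at which its call begins: read the wrist's pose just before it. There is no depth.
- robot.close_job(): hands the job in, once; it reports no verdict.
The state is a dict: "t": time; "q": joint angles; "dq": joint speeds; "joint_torque": joint torques, N m; "tool_pos": TCP position; "orientation": TCP orientation; "force": force on the tool from outside, world axes, zero at the start; "wrist_torque": the same for the moment, N m; "opening": finger opening in m.
Only numpy, scipy, OpenCV 4.12 (cv2) and the standard library are available. Lean on these libraries where they do the work, as an engineer would, in place of code of your own. Each camera call takes 0.05 s, during which the arm holds its last target.

### The job

Someone left two lengths of square steel tube lying across the consumables rack. First lay both tubes flat, side by side and lengthwise, roughly centred along it, in the long grey tray, setting them down rather than dropping them; then put every loose lid there is on an open pot of its own size and press every lid, including one that may already be sitting loosely on its pot, down fully home so that its flange lies flat on the pot's rim. Leave the other things on the bench where they are.

Things in the scene. Friction and masses are not known exactly. Their poses are not given: they have to be found in the camera images.
- tube_a: Bare square steel tube, 25 x 25 mm and 400 mm long, about 0.42 kg. Origin at the centre of its underside; y along its length, z up. Starts lying across the tops of the rack's two end cheeks, beside the other tube, above the near half of the pots (robot's view), its underside 108 mm above the bench.
- tube_b: Bare square steel tube, 25 x 25 mm and 400 mm long, about 0.42 kg. Origin at the centre of its underside; y along its length, z up. Starts lying across the tops of the rack's two end cheeks, beside the other tube, above the far half of the pots (robot's view), its underside 108 mm above the bench.
- tray: Long shallow open grey tray fixed on the bench on the left or the right side, outside 470 (its x) x 150 (its y) x 30 mm high, walls and floor 5 mm. Origin at the centre of its underside. On the opposite side stands a steel jig of much the same length, up to 72 mm high.
- rack: Dark steel rack fixed to the bench: base plate 110 (its x) x 380 (its y) x 10 mm, an upright 110 mm wide end cheek (8 mm thick, top 108 mm above the bench) at y = +178 and -178 mm. Origin at the centre of the underside. The four pots stand on it in a row along its y at -120, -40, 40 and 120 mm, in varying order.
- pot_wide_a: Wide storage pot, open-topped plain aluminium cylinder fixed upright on the rack, outer diameter 72 mm, rim 42 mm above its origin (centre of its underside, 10 mm above the bench; z up). A black sealing ring (inner diameter 56 mm) slides stiffly in its mouth and stands up to 8 mm above the rim.
- pot_wide_b: Second wide storage pot, open-topped plain aluminium cylinder fixed upright on the rack, outer diameter 72 mm, rim 42 mm above its origin (centre of its underside, 10 mm above the bench; z up). A black sealing ring (inner diameter 56 mm) slides stiffly in its mouth and stands up to 8 mm above the rim. May have a lid sitting loosely on it at the start.
- pot_narrow_a: Narrow storage pot, open-topped plain aluminium cylinder fixed upright on the rack, outer diameter 52 mm, rim 42 mm above its origin (centre of its underside, 10 mm above the bench; z up). A black sealing ring (inner diameter 36 mm) slides stiffly in its mouth and stands up to 8 mm above the rim.
- pot_narrow_b: Second narrow storage pot, open-topped plain aluminium cylinder fixed upright on the rack, outer diameter 52 mm, rim 42 mm above its origin (centre of its underside, 10 mm above the bench; z up). A black sealing ring (inner diameter 36 mm) slides stiffly in its mouth and stands up to 8 mm above the rim.
- pot_wide_a_ring (a joint): How far the sealing ring of pot_wide_a has been pushed down: 0 = 8 mm above the rim, 0.008 m = flush with the rim. No spring: it takes about 9 to 10 N to move, then stays where it is left.
- pot_wide_b_ring (a joint): How far the sealing ring of pot_wide_b has been pushed down: 0 = 8 mm above the rim, 0.008 m = flush with the rim. No spring: it takes about 9 to 10 N to move, then stays where it is left.
- pot_narrow_a_ring (a joint): How far the sealing ring of pot_narrow_a has been pushed down: 0 = 8 mm above the rim, 0.008 m = flush with the rim. No spring: it takes about 9 to 10 N to move, then stays where it is left.
- pot_narrow_b_ring (a joint): How far the sealing ring of pot_narrow_b has been pushed down: 0 = 8 mm above the rim, 0.008 m = flush with the rim. No spring: it takes about 9 to 10 N to move, then stays where it is left.
- lid_wide_a: Wide grey plastic lid, 60 g, 42 mm tall: plug 50 mm wide and 10 mm deep, flange 72 mm wide (10 to 16 mm up), central round knob 20 mm wide (16 to 42 mm up) to grip. Origin: centre of the plug's underside, z up. Starts standing plug down on the bench in front of the rack. Its origin stands 40 mm above its pot's origin when resting loose on a raised ring, 32 mm when fully home. May be absent.
- lid_wide_b: Wide grey plastic lid, 60 g, 42 mm tall: plug 50 mm wide and 10 mm deep, flange 72 mm wide (10 to 16 mm up), central round knob 20 mm wide (16 to 42 mm up) to grip. Origin: centre of the plug's underside, z up. Starts sitting loosely, not pressed, on pot_wide_b. Its origin stands 40 mm above its pot's origin when resting loose on a raised ring, 32 mm when fully home. May be absent.
- lid_narrow_a: Narrow grey plastic lid, 60 g, 42 mm tall: plug 30 mm wide and 10 mm deep, flange 52 mm wide (10 to 16 mm up), central round knob 20 mm wide (16 to 42 mm up) to grip. Origin: centre of the plug's underside, z up. Starts standing plug down on the bench in front of the rack. Its origin stands 40 mm above its pot's origin when resting loose on a raised ring, 32 mm when fully home. May be absent.
- lid_narrow_b: Narrow grey plastic lid, 60 g, 42 mm tall: plug 30 mm wide and 10 mm deep, flange 52 mm wide (10 to 16 mm up), central round knob 20 mm wide (16 to 42 mm up) to grip. Origin: centre of the plug's underside, z up. Starts standing plug down on the bench in front of the rack. Its origin stands 40 mm above its pot's origin when resting loose on a raised ring, 32 mm when fully home. May be absent.
- magnet_square: Bystander: small red welding magnet block, 50 x 16 x 35 mm high, among the lids. Origin under its centre.
- nozzle: Bystander: pink ceramic nozzle standing up, 24 mm wide, 44 mm high, among the lids. Origin under its centre.
- chip_hammer: Bystander: hammer about 240 mm long lying near the robot, front right.
- wire_brush: Bystander: brush about 200 mm long lying behind the rack.
- driver: Bystander: screwdriver about 180 mm long lying behind the rack.
- disc_stack: Bystander: flat dark stack of grinding discs, 100 mm in diameter, 20 mm high, near the robot, front left.
- gauge: Bystander: small yellow and black tape gauge, about 70 x 30 x 22 mm, at the back left.
Mind the look-alikes: they are no part of the job. What is shaped like the lid_narrow_b but orange or turquoise is not meant.

How it is judged:
By the outcome, as a careful person would: the job done as asked, in the order asked, and still so for the second after the job is handed in, with the robot touching nothing.
Of lid_wide_a, lid_wide_b, lid_narrow_a, lid_narrow_b only 2 to 4 are there at a start; the rules pass over those that are not, and their reading is None.
At some moment in a run one of lid_wide_a, lid_wide_b, lid_narrow_a, lid_narrow_b may be knocked a few centimetres aside while the robot is not near it.
It also fails if it takes over 210 s, if anything falls off the work surface, if the arm or the gripper's body presses on something with over 40 N, if the wrist force passes 120 N, or if a joint passes its speed limit or range.

## Working session

There is one attempt and no reset: what is moved stays moved. The work goes in short steps, Python scripts to look and compute and a tool call to move; the robot and the scene stay as the last step left them, time stands still between calls to the robot, and variables do not carry over. Pictures are saved under pics/ and viewed, and the job is handed in when it is done.

Besides the shell and the picture viewer there is one more tool, called after "Call:" as a command line: name --pt "numbers of a row" for each row, then --argument value for the rest. drive_tool: Moves the arm, as the interface text tells. Its arguments: {"type":"object","properties":{"increments":{"type":"array"},"squeeze":{"type":"number"}},"required":["increments"]}

```bash
ls; mkdir -p pics
python3 - <<'E'
from plant import robot
import cv2
s=robot.read_state();print(s)
for n in ["scene","top","wrist"]:
    c=robot.read_camera(n)
    cv2.imwrite(f"pics/{n}0.png",c["image"][:,:,::-1])
    print(n,{k:v for k,v in c.items() if k!="image"})
E
```

```text
pics
{'t': 0.0, 'q': array([ 1.02261824e+00,  1.31152007e-01,  1.48926109e+00,  2.01620106e-05,
        1.52297348e+00, -8.54109094e-02]), 'dq': array([-0.00162627, -0.00014032, -0.00017215,  0.00061808, -0.00185871,
       -0.0002306 ]), 'joint_torque': array([ 3.75452203e-06, -5.59862101e+01, -4.91750264e+01,  7.69929565e-02,
        3.55582440e-02, -2.10475346e-04]), 'tool_pos': array([0.26756939, 0.53646749, 0.24260285]), 'orientation': array([-7.20312734e-01, -3.05730529e+00,  2.66732301e-03]), 'force': array([ 0.90173644, -0.34435613,  0.01971401]), 'wrist_torque': array([-0.01254938, -0.00412551,  0.06775977]), 'opening': 0.09290506674005443}
scene {'fx': 453.63039105061125, 'fy': 453.63039105061125, 'cx': 328.5067196729425, 'cy': 239.60573344814347, 'dist': array([-0.09907478,  0.        ,  0.        ,  0.        ,  0.        ]), 'T': array([[-0.35205012,  0.70878273, -0.61130006,  1.17975245],
       [ 0.93583673,  0.27802578, -0.21659014,  0.12175269],
       [ 0.01644183, -0.64832763, -0.76118392,  0.9013498 ],
       [ 0.        ,  0.        ,  0.        ,  1.        ]])}
[... 283 characters left out ...]
23572, -0.00287723, -0.09914523],
       [ 0.0063915 , -0.11678479, -0.99313668,  1.20195391],
       [ 0.        ,  0.        ,  0.        ,  1.        ]])}
wrist {'fx': 396.71424186836254, 'fy': 396.71424186836254, 'cx': 318.7623982523808, 'cy': 238.89155736459116, 'dist': array([-0.01273158,  0.        ,  0.        ,  0.        ,  0.        ]), 'mount': array([[-1.56700735e-04, -9.67364052e-01, -2.53390542e-01,
         6.98036215e-02],
       [ 9.99999926e-01, -6.25466501e-05, -3.79632725e-04,
         7.74067544e-04],
       [ 3.51394322e-04, -2.53390583e-01,  9.67363990e-01,
        -1.40461383e-01],
       [ 0.00000000e+00,  0.00000000e+00,  0.00000000e+00,
         1.00000000e+00]])}
```

View pics/top0.png

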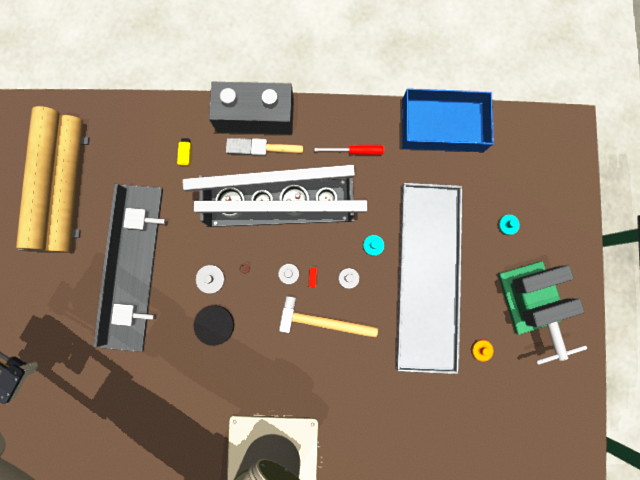

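View pics/scene0.png

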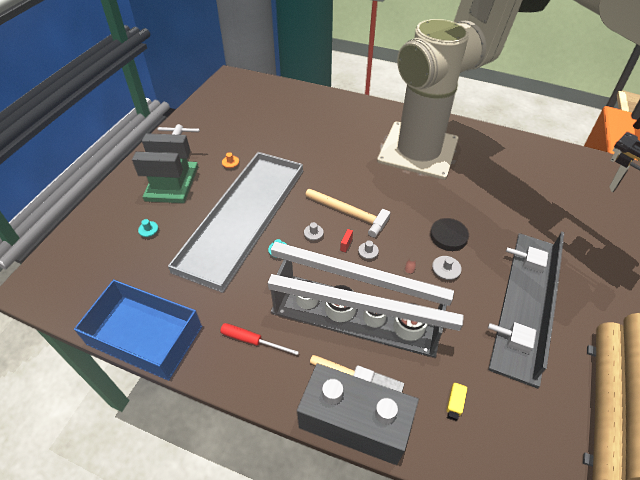

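View pics/wrist0.png

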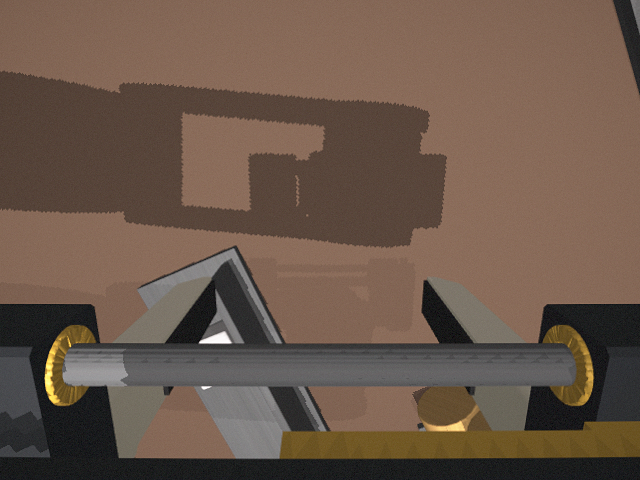

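The top view shows the tray on the right, with three loose grey lids at about (210,279), (289,273) and (349,278). The tubes lie across the rack. I'll zoom in on the rack and set up ray casting.

```bash
cat > h.py <<'E'
import numpy as np, cv2
from scipy.spatial.transform import Rotation as R
def K(c): return np.array([[c["fx"],0,c["cx"]],[0,c["fy"],c["cy"]],[0,0,1.]])
def T(c,st=None):
    if "T" in c: return c["T"]
    M=np.eye(4);M[:3,:3]=R.from_rotvec(st["orientation"]).as_matrix();M[:3,3]=st["tool_pos"]
    return M@c["mount"]
def px2w(c,uv,z,st=None):
    p=cv2.undistortPoints(np.array(uv,float).reshape(-1,1,2),K(c),c["dist"]).reshape(-1,2)
    t=T(c,st); d=np.c_[p,np.ones(len(p))]@t[:3,:3].T
    o=t[:3,3]; s=(z-o[2])/d[:,2]
    return o+s[:,None]*d
def w2px(c,X,st=None):
    t=np.linalg.inv(T(c,st)); 
    return cv2.projectPoints(np.array(X,float).reshape(-1,1,3),cv2.Rodrigues(t[:3,:3])[0],t[:3,3],K(c),c["dist"])[0].reshape(-1,2)
E
python3 - <<'E'
from h import *
from plant import robot
c=robot.read_camera("top"); im=c["image"][:,:,::-1]
cv2.imwrite("pics/topz.png",cv2.resize(im[155:235,170:380],None,fx=3.8,fy=3.8,interpolation=cv2.INTER_CUBIC))
cv2.imwrite("pics/topz2.png",cv2.resize(im[235:345,180:390],None,fx=3.8,fy=3.8,interpolation=cv2.INTER_CUBIC))
cv2.imwrite("pics/topz3.png",cv2.resize(im[175:385,390:480],None,fx=2.8,fy=2.8,interpolation=cv2.INTER_CUBIC))
c=robot.read_camera("scene"); im=c["image"][:,:,::-1]
cv2.imwrite("pics/scz.png",cv2.resize(im[210:360,255:475],None,fx=3.6,fy=3.6,interpolation=cv2.INTER_CUBIC))
E
```

```text
(no output)
```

View pics/topz.png

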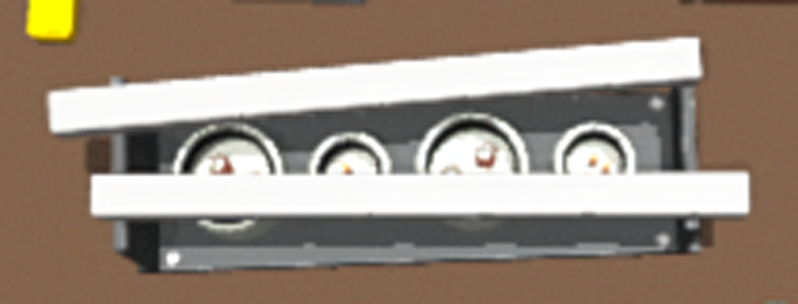

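View pics/topz2.png

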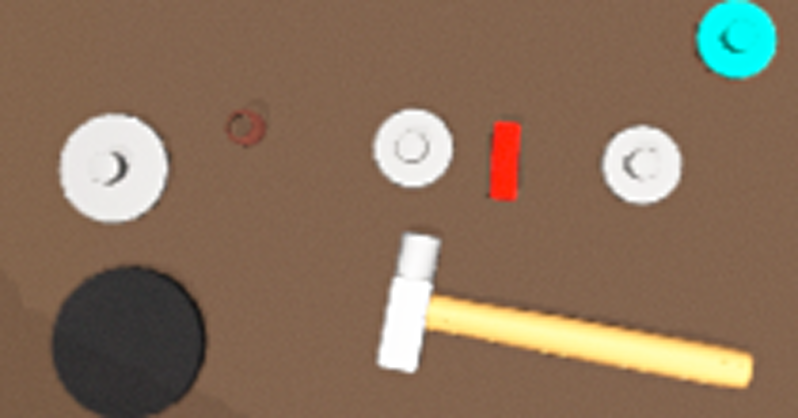

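View pics/scz.png

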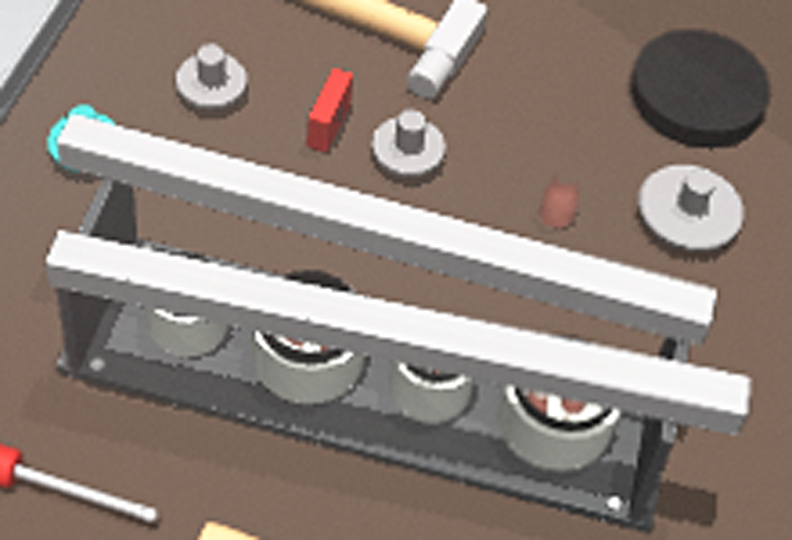

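View pics/topz3.png

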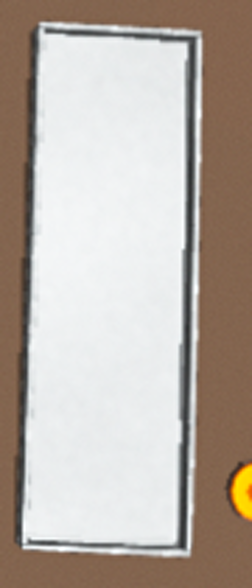

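Run:
```python
from h import *
from plant import robot
np.set_printoptions(precision=4,suppress=True)
c=robot.read_camera("top"); im=c["image"]
f=lambda pts,ox,oy,s,z:px2w(c,[((u+.5)/s+ox-.5,(v+.5)/s+oy-.5) for u,v in pts],z)
print("tube a",f([(92,175),(92,215),(749,173),(749,214)],170,155,3.8,.133))
print("tube b",f([(49,92),(54,133),(697,38),(700,78)],170,155,3.8,.133))
# rough: bright white mask
g=im.min(2); 
print(np.bincount((g[185:215,200:360].ravel()//10)))
print("tray",f([(38,25),(202,32),(20,548),(190,553)],390,175,2.8,.03))
print("pot circles",f([(228,177),(350,178),(472,168),(594,167)],170,155,3.8,.052))
print("base plate screws",f([(173,258),(664,240),(657,103)],170,155,3.8,.010))
print("lids flange",f([(114,167),(413,148),(642,164)],180,235,3.8,.016))
print("nozzle,mag",f([(246,128),(505,161)],180,235,3.8,.03))
print("hammer", f([(420,240),(395,370),(750,372)],180,235,3.8,.02))
print("turq",f([(736,39)],180,235,3.8,.016))
```

```text
tube a [[ 0.6194  0.1899  0.133 ]
 [ 0.5947  0.1883  0.133 ]
 [ 0.6326 -0.2095  0.133 ]
 [ 0.6074 -0.2099  0.133 ]]
tube b [[ 0.6702  0.2198  0.133 ]
 [ 0.6447  0.215   0.133 ]
 [ 0.7158 -0.1762  0.133 ]
 [ 0.6907 -0.1785  0.133 ]]
[   0   17   79   94   51   45  145  820  214   86   72   87  157  166
  126  114   72   67   83   84   58   64   65   62  131 1841]
tray [[ 0.6986 -0.3126  0.03  ]
 [ 0.6974 -0.4636  0.03  ]
 [ 0.2332 -0.302   0.03  ]
 [ 0.2318 -0.4521  0.03  ]]
pot circles [[ 0.6354  0.1223  0.052 ]
 [ 0.6371  0.0424  0.052 ]
 [ 0.6461 -0.0369  0.052 ]
 [ 0.6492 -0.1165  0.052 ]]
base plate screws [[ 0.5867  0.1646  0.01  ]
 [ 0.609  -0.1656  0.01  ]
 [ 0.7031 -0.1587  0.01  ]]
lids flange [[ 0.4434  0.1695  0.016 ]
 [ 0.4622 -0.0279  0.016 ]
 [ 0.4562 -0.1795  0.016 ]]
nozzle,mag [[ 0.4714  0.081   0.03  ]
 [ 0.4551 -0.0891  0.03  ]]
hammer [[ 0.4021 -0.0349  0.02  ]
 [ 0.3175 -0.0217  0.02  ]
 [ 0.3228 -0.2529  0.02  ]]
turq [[ 0.541  -0.2402  0.016 ]]
```

The rack holds wide, narrow, wide, narrow from left to right, and all four pots are open. Three lids are loose: one wide and two narrow. First I'll go above tube_a.

Call:
drive_tool --pt "0.45 4 -6 0.5 0 0 -0.3" --pt "0.45 8 -12 1 0 0 -0.6" --pt "0.45 11 -17 1 0 0 -0.9" --pt "0.45 13.82 -21.89 0.5 0 0 -1.075" --pt "0.45 13.82 -21.89 0.5 0 0 -1.075" --pt "0.45 13.82 -21.89 0.5 0 0 -1.075" --pt "0.45 13.82 -21.89 0.5 0 0 -1.075" --pt "0.45 13.82 -21.89 0.5 0 0 -1.075" --pt "0.45 13.82 -21.89 0.5 0 0 -1.075" --pt "0.45 13.82 -21.89 0.5 0 0 -1.075" --pt "0.45 13.82 -21.89 0.5 0 0 -1.075" --pt "0.45 13.82 -21.89 0.5 0 0 -1.075" --pt "0.45 13.82 -21.89 0.5 0 0 -1.075" --pt "0.45 13.82 -21.89 0.5 0 0 -1.075" --pt "0.45 13.82 -21.89 0.5 0 0 -1.075" --pt "0.45 13.82 -21.89 0.5 0 0 -1.075" --pt "0.45 13.82 -21.89 0.5 0 0 -1.075" --pt "0.45 13.82 -21.89 0.5 0 0 -1.075" --pt "0.45 13.82 -21.89 0.5 0 0 -1.075" --pt "0.45 13.82 -21.89 0.5 0 0 -1.075" --squeeze 45

```text
t: 1.97
tool_pos: [0.6129, -0.0091, 0.2562]
orientation: [-2.183, -2.259, -0.0]
force: [0.2, -0.0, 0.4]
opening: 0.0513
```

Run:
```python
from h import *
from plant import robot
s=robot.read_state();print(s["tool_pos"],s["force"])
c=robot.read_camera("wrist"); im=c["image"][:,:,::-1].copy()
for x in ([.5945,.189,.133],[.619,.190,.133],[.6135,-.0103,.133],[.6804,.02,.133]):
    u=w2px(c,[x],s)[0];print(u); cv2.circle(im,tuple(int(k) for k in u),3,(0,0,255),-1)
cv2.imwrite("pics/w1.png",im)
```

```text
[ 0.61289055 -0.00910528  0.25618449] [ 0.22276468 -0.0130897   0.39436757]
[297.43894827 -97.72289319]
[340.72070623 -98.05518489]
[318.92166517 242.68795796]
[420.03309058 202.44206043]
```

View pics/w1.png

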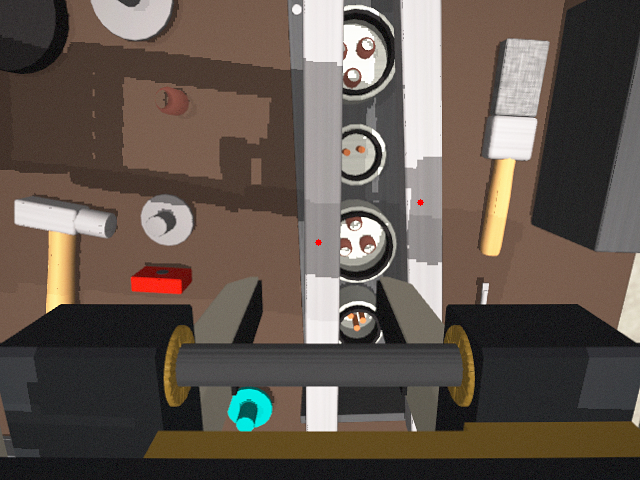

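The wrist view agrees with the prediction. Tube_a spans about columns 303 to 342, roughly 2 mm further in +x than computed. I'll descend, grip and lift slightly.

Call:
drive_tool --pt "0.45 0.06 0 -1 0 0 0" --pt "0.45 0.06 0 -2 0 0 0" --pt "0.45 0.06 0 -3 0 0 0" --pt "0.45 0.06 0 -4 0 0 0" --pt "0.45 0.06 0 -4.4 0 0 0" --pt "0.45 0.06 0 -4.7 0 0 0" --pt "0.45 0.06 0 -4.7 0 0 0" --pt "0.6 0.06 0 -4.7 0 0 0" --pt "0.7 0.06 0 -4.7 0 0 0" --pt "0.75 0.06 0 -4.7 0 0 0" --pt "0.8 0.06 0 -4.7 0 0 0" --pt "0.85 0.06 0 -4.7 0 0 0" --pt "0.9 0.06 0 -4.7 0 0 0" --pt "0.9 0.06 0 -4.7 0 0 0" --pt "0.9 0.06 0 -4.6 0 0 0" --pt "0.9 0.06 0 -4.4 0 0 0" --pt "0.9 0.06 0 -4.2 0 0 0" --pt "0.9 0.06 0 -4.0 0 0 0" --squeeze 45

```text
t: 3.52
tool_pos: [0.6143, -0.0103, 0.1558]
orientation: [-2.184, -2.257, 0.001]
force: [0.8, -0.5, -5.3]
opening: 0.0243
```

Call:
drive_tool --pt "0.9 0 0 0.4 0 0 0" --pt "0.9 0 0 1.0 0 0 0" --pt "0.9 0 0 2 0 0 0" --pt "0.9 0 0 3 0 0 0" --pt "0.9 0 -0.2 4 0 0 0" --pt "0.9 -0.2 -0.7 4.7 0 0 -0.05" --pt "0.9 -0.5 -1.4 5 0 0 -0.13" --pt "0.9 -0.9 -2.2 5 0 0 -0.22" --pt "0.9 -1.3 -3.2 5 0 0 -0.32" --pt "0.9 -1.7 -4.2 5 0 0 -0.42" --pt "0.9 -2.1 -5.2 5 0 0 -0.52" --pt "0.9 -2.5 -6.2 5 0 0 -0.62" --pt "0.9 -2.9 -7.2 5 0 0 -0.72" --pt "0.9 -3.3 -8.2 5 0 0 -0.82" --pt "0.9 -3.7 -9.2 5 0 0 -0.92" --pt "0.9 -4.1 -10.2 5 0 0 -1.02" --pt "0.9 -4.5 -11.2 5 0 0 -1.12" --pt "0.9 -4.8 -12.0 5 0 0 -1.2" --pt "0.9 -5 -12.5 5 0 0 -1.25" --pt "0.9 -5.1 -12.7 5 0 0 -1.27"

```text
t: 5.18
tool_pos: [0.4863, -0.3299, 0.2818]
orientation: [3.098, 0.514, -0.0]
force: [0.2, 0.3, -5.4]
opening: 0.0247
```

Call:
drive_tool --pt "0.9 -0.2 -0.6 0 0 0 -0.07" --pt "0.9 -0.4 -1.3 0 0 0 -0.16" --pt "0.9 -0.6 -2.1 0 0 0 -0.24" --pt "0.9 -0.8 -2.8 0 0 0 -0.32" --pt "0.9 -0.89 -3.2 0 0 0 -0.35" --pt "0.9 -0.89 -3.31 0 0 0 -0.357" --pt "0.9 -0.89 -3.31 -0.5 0 0 -0.357" --pt "0.9 -0.89 -3.31 -1.2 0 0 -0.357" --pt "0.9 -0.89 -3.31 -2.2 0 0 -0.357" --pt "0.9 -0.89 -3.31 -3.2 0 0 -0.357" --pt "0.9 -0.89 -3.31 -4.2 0 0 -0.357" --pt "0.9 -0.89 -3.31 -5.2 0 0 -0.357" --pt "0.9 -0.89 -3.31 -6.2 0 0 -0.357" --pt "0.9 -0.89 -3.31 -6.8 0 0 -0.357" --pt "0.9 -0.89 -3.31 -7.0 0 0 -0.357" --pt "0.9 -0.89 -3.31 -7.0 0 0 -0.357"

```text
t: 6.52
tool_pos: [0.4645, -0.4082, 0.1036]
orientation: [-3.138, 0.032, 0.004]
force: [0.1, 0.7, -5.5]
opening: 0.0253
```

Run:
```python
from h import *
from plant import robot
s=robot.read_state();print(s["tool_pos"],s["orientation"],s["force"])
c=robot.read_camera("wrist"); cv2.imwrite("pics/w2.png",c["image"][:,:,::-1])
c=robot.read_camera("top"); im=c["image"][:,:,::-1]
cv2.imwrite("pics/t2.png",im[100:400,200:520])
```

```text
[ 0.46445451 -0.40824959  0.10355303] [-3.13796396  0.03246329  0.00449992] [ 0.06622255  0.7457729  -5.53303034]
```

View pics/w2.png

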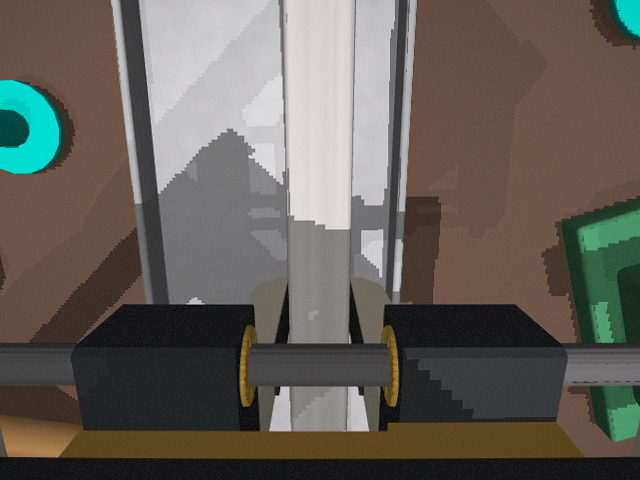

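View pics/t2.png

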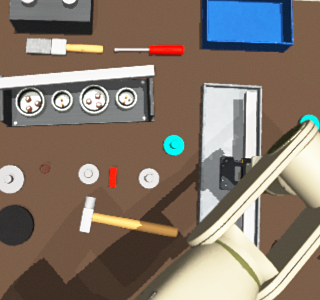

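The tube is level and parallel to the tray walls. Next I'll lower it towards the floor.

Call:
drive_tool --pt "0.9 0 0 -0.5 0 0 0" --pt "0.9 0 0 -1.0 0 0 0" --pt "0.9 0 0 -1.5 0 0 0" --pt "0.9 0 0 -1.9 0 0 0" --pt "0.9 0 0 -2.2 0 0 0" --pt "0.9 0 0 -2.4 0 0 0" --pt "0.9 0 0 -2.5 0 0 0" --pt "0.9 0 0 -2.55 0 0 0" --pt "0.9 0 0 -2.55 0 0 0" --pt "0.9 0 0 -2.6 0 0 0" --pt "0.9 0 0 -2.6 0 0 0"

```text
t: 7.53
tool_pos: [0.4654, -0.4109, 0.0416]
orientation: [3.141, -0.036, 0.001]
force: [-0.3, -0.0, -4.6]
opening: 0.0245
```

Call:
drive_tool --pt "0.9 0 0 -0.06 0 0 0" --pt "0.9 0 0 -0.12 0 0 0" --pt "0.9 0 0 -0.16 0 0 0" --pt "0.9 0 0 -0.18 0 0 0" --pt "0.9 0 0 -0.18 0 0 0"

```text
t: 7.95
tool_pos: [0.4651, -0.4106, 0.0369]
orientation: [3.141, -0.036, 0.0]
force: [-1.1, 1.0, -1.7]
opening: 0.025
```

Call:
drive_tool --pt "0.9 0 0 -0.02 0 0 0" --pt "0.9 0 0 -0.02 0 0 0" --pt "0.7 0 0 -0.02 0 0 0" --pt "0.65 0 0 -0.02 0 0 0" --pt "0.6 0 0 -0.02 0 0 0" --pt "0.6 0 0 -0.02 0 0 0" --pt "0.6 0 0 -0.02 0 0 0" --pt "0.6 0 0 0.5 0 0 0" --pt "0.6 0 0 1.2 0 0 0" --pt "0.6 0 0 2.5 0 0 0" --pt "0.6 0 0 4 0 0 0" --pt "0.6 0 0 6 0 0 0" --pt "0.6 0 0 8 0 0 0" --pt "0.6 0 0 8 0 0 0"

```text
t: 9.12
tool_pos: [0.4668, -0.4123, 0.2456]
orientation: [3.134, -0.036, 0.011]
force: [1.4, -0.7, 0.4]
opening: 0.0372
```

Run:
```python
from h import *
from plant import robot
s=robot.read_state();print(s["tool_pos"],s["orientation"],s["force"])
c=robot.read_camera("wrist"); cv2.imwrite("pics/w3.png",c["image"][:,:,::-1])
```

```text
[ 0.46680425 -0.41230216  0.24555029] [ 3.13422441 -0.03627864  0.01108583] [ 1.44403281 -0.72760557  0.42456124]
```

View pics/w3.png

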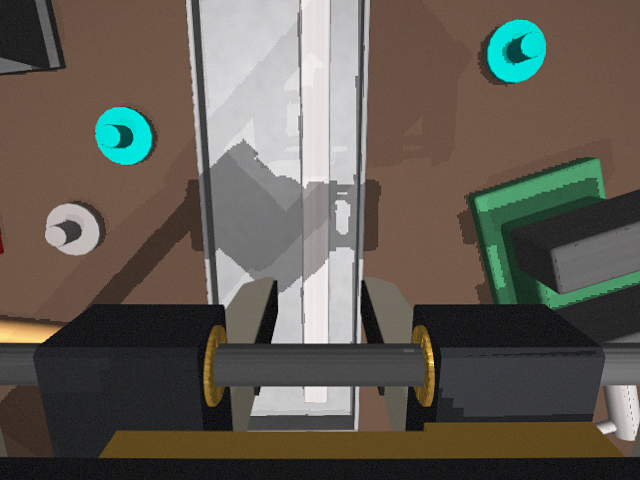

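Tube_a lies flat in the tray. Next I'll go above tube_b.

Call:
drive_tool --pt "0.5 1 2 0.5 0 0 0.12" --pt "0.5 2 4 1 0 0 0.24" --pt "0.5 3 5.5 1 0 0 0.36" --pt "0.5 4 7 1 0 0 0.5" --pt "0.5 5 8.5 1 0 0 0.62" --pt "0.5 6 10 1 0 0 0.75" --pt "0.5 6.5 11.5 1 0 0 0.87" --pt "0.5 7 13 1 0 0 1.0" --pt "0.5 7.5 14.5 1 0 0 1.12" --pt "0.5 8 16 1 0 0 1.25" --pt "0.5 8.64 17.24 1 0 0 1.4" --pt "0.5 8.64 17.24 1 0 0 1.5" --pt "0.5 8.64 17.24 1 0 0 1.6" --pt "0.5 8.64 17.24 1 0 0 1.709" --pt "0.5 8.64 17.24 1 0 0 1.709" --pt "0.5 8.64 17.24 1 0 0 1.709" --pt "0.5 8.64 17.24 1 0 0 1.709" --pt "0.5 8.64 17.24 1 0 0 1.709"

```text
t: 10.67
tool_pos: [0.681, 0.0199, 0.2619]
orientation: [2.094, 2.342, 0.0]
force: [-0.0, -0.2, 0.7]
opening: 0.0463
```

Run:
```python
from h import *
from plant import robot
s=robot.read_state();print(s["tool_pos"],s["orientation"],s["force"])
c=robot.read_camera("wrist"); im=c["image"][:,:,::-1].copy()
for x in ([.6804,.02,.133],[.6678,.0186,.133],[.693,.0214,.133]):
    u=w2px(c,[x],s)[0];print(u); cv2.circle(im,tuple(int(k) for k in u),3,(0,0,255),-1)
cv2.imwrite("pics/w4.png",im)
```

```text
[0.68100176 0.01986669 0.26191893] [2.09395328e+00 2.34178645e+00 2.06757287e-04] [-0.04864412 -0.23256466  0.73350024]
[317.15341119 238.47270371]
[299.08782398 238.46052421]
[335.21819673 238.48490473]
```

View pics/w4.png

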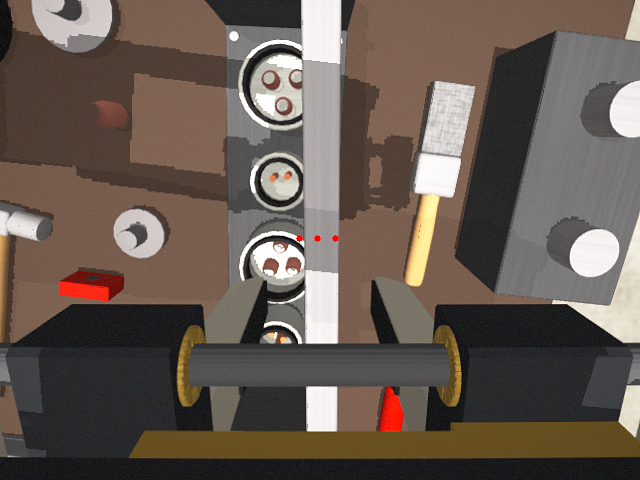

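Tube_b runs vertically in the view at about columns 303 to 339, so it's aligned and centred within about 2 mm. Next I'll descend and grip.

Call:
drive_tool --pt "0.5 0.06 0 -1 0 0 0" --pt "0.5 0.06 0 -2 0 0 0" --pt "0.5 0.06 0 -3 0 0 0" --pt "0.5 0.06 0 -4 0 0 0" --pt "0.5 0.06 0 -4.6 0 0 0" --pt "0.5 0.06 0 -4.9 0 0 0" --pt "0.5 0.06 0 -4.9 0 0 0" --pt "0.6 0.06 0 -4.9 0 0 0" --pt "0.7 0.06 0 -4.9 0 0 0" --pt "0.75 0.06 0 -4.9 0 0 0" --pt "0.8 0.06 0 -4.9 0 0 0" --pt "0.85 0.06 0 -4.9 0 0 0" --pt "0.9 0.06 0 -4.9 0 0 0" --pt "0.9 0.06 0 -4.9 0 0 0"

```text
t: 11.88
tool_pos: [0.6835, 0.0203, 0.141]
orientation: [2.089, 2.344, 0.002]
force: [-0.8, -0.1, 7.0]
opening: 0.0248
```

Call:
drive_tool --pt "0.9 0 0 0.3 0 0 0" --pt "0.9 0 0 0.8 0 0 0" --pt "0.9 0 0 1.6 0 0 0" --pt "0.9 0 0 2.6 0 0 0" --pt "0.9 0 0 3.6 0 0 0" --pt "0.9 0 0 4.6 0 0 0" --pt "0.9 0 0 5.4 0 0 0" --pt "0.9 0 0 5.8 0 0 0" --pt "0.9 0 0 5.8 0 0 0"

```text
t: 12.63
tool_pos: [0.6839, 0.0204, 0.2883]
orientation: [2.087, 2.342, 0.006]
force: [-0.1, -0.0, -4.1]
opening: 0.0247
```

Call:
drive_tool --pt "0.9 -0.2 -0.3 0 0 0 -0.04" --pt "0.9 -0.5 -0.9 0 0 0 -0.1" --pt "0.9 -1.0 -1.7 0 0 0 -0.19" --pt "0.9 -1.5 -2.5 0 0 0 -0.29" --pt "0.9 -2.0 -3.4 0 0 0 -0.39" --pt "0.9 -2.5 -4.3 0 0 0 -0.49" --pt "0.9 -3.0 -5.2 0 0 0 -0.59" --pt "0.9 -3.5 -6.0 0 0 0 -0.69" --pt "0.9 -4.0 -6.9 0 0 0 -0.79" --pt "0.9 -4.5 -7.8 0 0 0 -0.89" --pt "0.9 -5.0 -8.7 0 0 0 -0.99" --pt "0.9 -5.5 -9.5 0 0 0 -1.09" --pt "0.9 -6.0 -10.4 0 0 0 -1.19" --pt "0.9 -6.5 -11.3 0 0 0 -1.29" --pt "0.9 -7.0 -12.2 0 0 0 -1.39" --pt "0.9 -7.5 -13 0 0 0 -1.49" --pt "0.9 -8 -13.9 0 0 0 -1.59" --pt "0.9 -8.5 -14.6 0 0 0 -1.67" --pt "0.9 -8.7 -15 0 0 0 -1.71" --pt "0.9 -8.7 -15 0 0 0 -1.71"

```text
t: 14.3
tool_pos: [0.4634, -0.3561, 0.2824]
orientation: [-3.14, 0.045, 0.004]
force: [0.5, 0.2, -4.7]
opening: 0.0247
```

Call:
drive_tool --pt "0.9 0 0 -0.5 0 0 0" --pt "0.9 0 0 -1.2 0 0 0" --pt "0.9 0 0 -2.2 0 0 0" --pt "0.9 0 0 -3.2 0 0 0" --pt "0.9 0 0 -4.2 0 0 0" --pt "0.9 0 0 -5.2 0 0 0" --pt "0.9 0 0 -6.2 0 0 0" --pt "0.9 0 0 -7 0 0 0" --pt "0.9 0 0 -7.4 0 0 0" --pt "0.9 0 0 -7.4 0 0 0" --pt "0.9 0 0 -7.4 0 0 0"

```text
t: 15.22
tool_pos: [0.4652, -0.3535, 0.0986]
orientation: [-3.14, 0.035, 0.002]
force: [0.3, 0.3, -3.0]
opening: 0.0249
```

Run:
```python
from h import *
from plant import robot
s=robot.read_state();print(s["tool_pos"],s["orientation"],s["force"])
c=robot.read_camera("wrist"); cv2.imwrite("pics/w5.png",c["image"][:,:,::-1])
```

```text
[ 0.46522328 -0.35352999  0.09855588] [-3.14022291e+00  3.53363050e-02  1.51445541e-03] [ 0.29003338  0.25569834 -2.95030046]
```

View pics/w5.png

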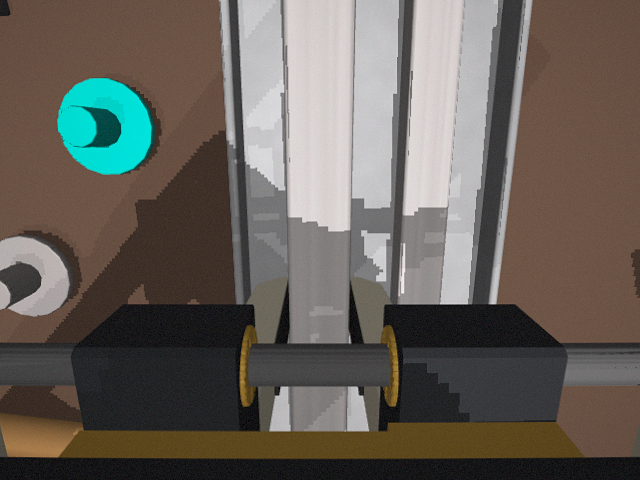

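Call:
drive_tool --pt "0.9 0 0 -0.5 0 0 0" --pt "0.9 0 0 -1.0 0 0 0" --pt "0.9 0 0 -1.5 0 0 0" --pt "0.9 0 0 -1.9 0 0 0" --pt "0.9 0 0 -2.1 0 0 0" --pt "0.9 0 0 -2.2 0 0 0" --pt "0.9 0 0 -2.25 0 0 0" --pt "0.9 0 0 -2.3 0 0 0" --pt "0.9 0 0 -2.3 0 0 0"

```text
t: 16.02
tool_pos: [0.4654, -0.3549, 0.0419]
orientation: [3.141, -0.038, 0.001]
force: [-0.4, 0.0, -4.3]
opening: 0.0247
```

Call:
drive_tool --pt "0.9 0 0 -0.06 0 0 0" --pt "0.9 0 0 -0.1 0 0 0" --pt "0.9 0 0 -0.12 0 0 0" --pt "0.9 0 0 -0.12 0 0 0"

```text
t: 16.35
tool_pos: [0.4651, -0.3546, 0.0387]
orientation: [-3.141, 0.038, -0.0]
force: [0.1, -0.9, -4.2]
opening: 0.0247
```

Call:
drive_tool --pt "0.9 0 0 -0.04 0 0 0" --pt "0.9 0 0 -0.06 0 0 0" --pt "0.9 0 0 -0.06 0 0 0"

```text
t: 16.6
tool_pos: [0.4653, -0.3547, 0.038]
orientation: [3.141, -0.038, 0.0]
force: [-3.6, 3.3, 4.9]
opening: 0.0246
```

Call:
drive_tool --pt "0.9 0 0 0.02 0 0 0" --pt "0.9 0 0 0.02 0 0 0" --pt "0.7 0 0 0.02 0 0 0" --pt "0.65 0 0 0.02 0 0 0" --pt "0.6 0 0 0.02 0 0 0" --pt "0.6 0 0 0.02 0 0 0" --pt "0.6 0 0 0.02 0 0 0" --pt "0.6 0 0 0.5 0 0 0" --pt "0.6 0 0 1.2 0 0 0" --pt "0.6 0 0 2.5 0 0 0" --pt "0.6 0 0 4 0 0 0" --pt "0.6 0 0 6 0 0 0" --pt "0.6 0 0 9 0 0 0" --pt "0.6 0 0 10 0 0 0" --pt "0.6 0 0 10 0 0 0" --pt "0.6 0 0 10 0 0 0"

```text
t: 17.93
tool_pos: [0.4673, -0.3565, 0.2969]
orientation: [3.133, -0.038, 0.016]
force: [1.4, -0.6, 0.3]
opening: 0.0371
```

Run:
```python
from h import *
from plant import robot
s=robot.read_state();print(s["tool_pos"],s["orientation"],s["force"])
c=robot.read_camera("wrist"); cv2.imwrite("pics/w6.png",c["image"][:,:,::-1])
c=robot.read_camera("top"); cv2.imwrite("pics/t6.png",c["image"][:,:,::-1])
```

```text
[ 0.46727302 -0.35651156  0.29687303] [ 3.13256743 -0.03780674  0.01554509] [ 1.42726012 -0.63032132  0.31713013]
```

View pics/w6.png

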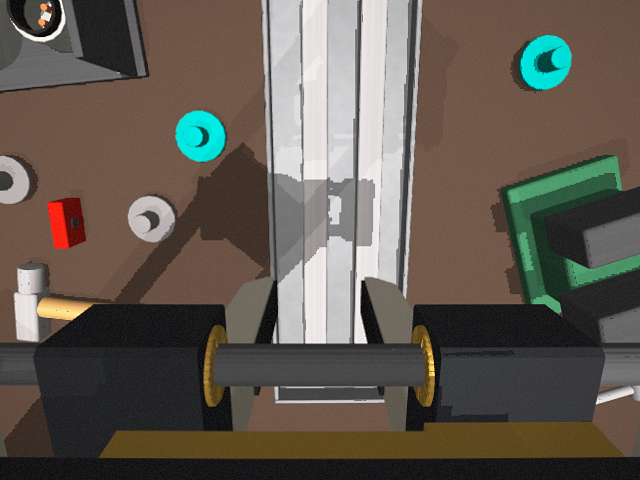

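View pics/t6.png

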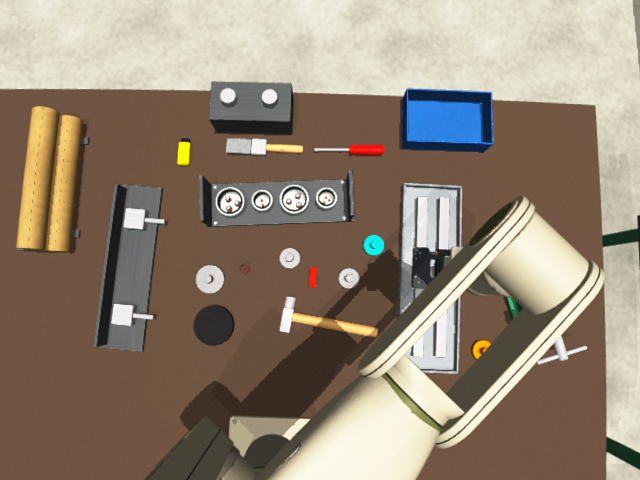

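Both tubes are in the tray, flat and side by side. The middle narrow lid has been knocked to about (290,258). I'll measure the lids and pots in the top view.

Run:
```python
from h import *
from plant import robot
np.set_printoptions(precision=4,suppress=True)
c=robot.read_camera("top"); im=c["image"]
hsv=cv2.cvtColor(im,cv2.COLOR_RGB2HSV)
def comp(roi,m,name,z,amin):
    x0,y0,x1,y1=roi
    mm=np.zeros(m.shape,np.uint8); mm[y0:y1,x0:x1]=m[y0:y1,x0:x1]
    for k in cv2.findContours(mm,cv2.RETR_EXTERNAL,cv2.CHAIN_APPROX_NONE)[0]:
        if cv2.contourArea(k)<amin: continue
        k=cv2.convexHull(k)
        w=px2w(c,k.reshape(-1,2),z)[:,:2].astype(np.float32)
        e=cv2.fitEllipse(k); (x,y),r=cv2.minEnclosingCircle(w); ee=cv2.fitEllipse(w)
        print(name,np.array(e[0]),"encl",np.array([x,y]),r,"ell",np.array(ee[0]),np.array(ee[1]))
lm=((hsv[...,1]<50)&(hsv[...,2]>150)).astype(np.uint8)
comp((190,235,365,295),lm,"lid",.016,100)
for t in (110,140):
    pm=(im.min(2)>t).astype(np.uint8)
    comp((212,180,342,222),pm,"pot%d"%t,.052,100)
cv2.imwrite("pics/rk.png",cv2.resize(im[165:235,190:365,::-1],None,fx=4.5,fy=4.5,interpolation=cv2.INTER_CUBIC))
```

```text
lid [348.3919 277.6586] encl [ 0.4556 -0.1793] 0.02603786252439022 ell [ 0.4565 -0.179 ] [0.0484 0.0511]
lid [209.3313 278.8845] encl [0.4425 0.1699] 0.03594743832945824 ell [0.4427 0.1703] [0.0705 0.0708]
lid [289.2236 257.6995] encl [ 0.5019 -0.0286] 0.02623452991247177 ell [ 0.5022 -0.0288] [0.0504 0.0518]
pot110 [302.3667 200.9222] encl [0.6433 0.0054] 0.1671886444091797 ell [ 0.6421 -0.0617] [0.1035 0.9924]
pot140 [261.4755 199.5974] encl [0.6418 0.0435] 0.027159204706549644 ell [0.6419 0.0433] [0.0533 0.054 ]
pot140 [325.8971 197.3173] encl [ 0.6524 -0.116 ] 0.027090666815638542 ell [ 0.6525 -0.1163] [0.0528 0.0536]
pot140 [229.3837 200.9891] encl [0.6362 0.1229] 0.03686219081282616 ell [0.6361 0.123 ] [0.0727 0.0732]
pot140 [293.6863 198.497 ] encl [ 0.647  -0.0365] 0.037138693034648895 ell [ 0.6471 -0.0365] [0.0733 0.0738]
```

View pics/rk.png

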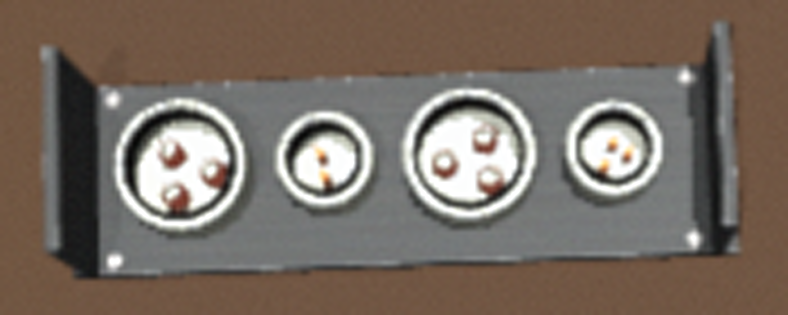

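Call:
drive_tool --pt "0.5 0 1 0 0 0 0.12" --pt "0.5 0.3 2 -0.5 0 0 0.24" --pt "0.5 0.6 3.5 -1 0 0 0.36" --pt "0.5 1 5 -1.4 0 0 0.5" --pt "0.5 1.2 6.5 -1.4 0 0 0.62" --pt "0.5 1.46 8 -1.4 0 0 0.75" --pt "0.5 1.46 9.5 -1.4 0 0 0.87" --pt "0.5 1.46 11 -1.4 0 0 1.0" --pt "0.5 1.46 12.2 -1.4 0 0 1.12" --pt "0.5 1.46 13.04 -1.4 0 0 1.25" --pt "0.5 1.46 13.04 -1.4 0 0 1.4" --pt "0.5 1.46 13.04 -1.4 0 0 1.5" --pt "0.5 1.46 13.04 -1.4 0 0 1.594" --pt "0.5 1.46 13.04 -1.4 0 0 1.594" --pt "0.5 1.46 13.04 -1.4 0 0 1.594" --pt "0.5 1.46 13.04 -1.4 0 0 1.594" --pt "0.5 1.46 13.04 -1.4 0 0 1.594"

```text
t: 19.5
tool_pos: [0.5013, -0.0287, 0.2515]
orientation: [-2.225, -2.216, 0.001]
force: [-0.2, -0.0, -0.3]
opening: 0.0464
```

```bash
cat > lid.py <<'E'
from h import *
from plant import robot
import sys
np.set_printoptions(precision=4,suppress=True)
# args: name of pic ; expected points x y z ...
s=robot.read_state();print("tcp",s["tool_pos"],s["orientation"],"F",s["force"],"op",s["opening"],"t",s["t"])
c=robot.read_camera("wrist"); im=c["image"]
a=list(map(float,sys.argv[2:]))
v=im[:,:,::-1].copy()
for i in range(0,len(a),3):
    u=w2px(c,[a[i:i+3]],s)[0]; print("exp px",u); cv2.circle(v,tuple(int(k) for k in u),3,(255,0,255),-1)
hsv=cv2.cvtColor(im,cv2.COLOR_RGB2HSV)
m=((hsv[...,1]<50)&(hsv[...,2]>110)).astype(np.uint8); m[300:]=0
for k in cv2.findContours(m,cv2.RETR_EXTERNAL,cv2.CHAIN_APPROX_NONE)[0]:
    if cv2.contourArea(k)<400: continue
    for z in (.016,.052):
        w=px2w(c,k.reshape(-1,2),z,s)[:,:2].astype(np.float32); e=cv2.fitEllipse(w)
        if max(e[1])<.09 and min(e[1])>.04: print("z",z,"ell",np.array(e[0]),np.array(e[1]),"px",np.array(cv2.minAreaRect(k)[0]))
cv2.imwrite("pics/%s.png"%sys.argv[1],v)
E
python3 lid.py w7 .502 -.0288 .016
```

```text
tcp [ 0.5013 -0.0287  0.2515] [-2.2252 -2.2163  0.0011] F [-0.2235 -0.0152 -0.281 ] op 0.04637047336161665 t 19.5
exp px [319.2998 210.9101]
z 0.016 ell [ 0.5034 -0.0255] [0.0495 0.0506] px [320.5 207. ]
z 0.052 ell [ 0.5033 -0.0191] [0.0447 0.0458] px [320.5 207. ]
```

View pics/w7.png

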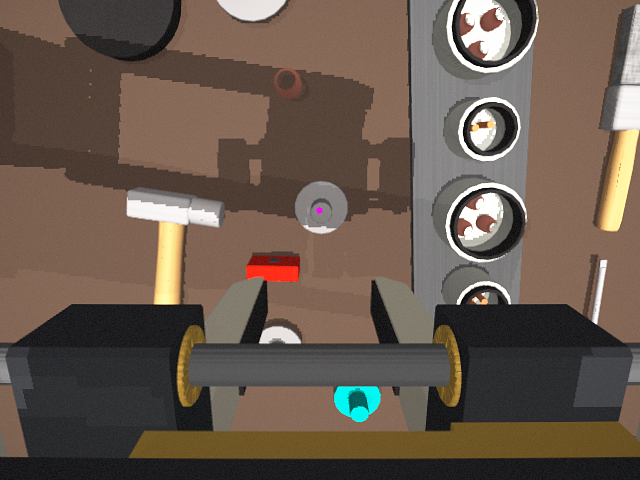

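The wrist view puts the lid at about (.5034,-.0255), and the top view gave (.502,-.0288). I'll use the mean, then descend and grip the knob.

Call:
drive_tool --pt "0.5 0.06 0.06 -1.4 0 0 0" --pt "0.5 0.06 0.06 -2.8 0 0 0" --pt "0.5 0.06 0.06 -4.2 0 0 0" --pt "0.5 0.06 0.06 -5.5 0 0 0" --pt "0.5 0.06 0.06 -6.5 0 0 0" --pt "0.5 0.06 0.06 -7.4 0 0 0" --pt "0.5 0.06 0.06 -7.9 0 0 0" --pt "0.5 0.06 0.06 -8.1 0 0 0" --pt "0.5 0.06 0.06 -8.2 0 0 0" --pt "0.5 0.06 0.06 -8.2 0 0 0" --pt "0.5 0.06 0.06 -8.2 0 0 0" --pt "0.5 0.06 0.06 -8.2 0 0 0"

```text
t: 20.55
tool_pos: [0.5042, -0.0273, 0.0486]
orientation: [2.221, 2.219, 0.002]
force: [-0.1, 0.1, -0.5]
opening: 0.0463
```

Call:
drive_tool --pt "0.5 0 0 -0.06 0 0 0" --pt "0.5 0 0 -0.1 0 0 0" --pt "0.6 0 0 -0.1 0 0 0" --pt "0.68 0 0 -0.1 0 0 0" --pt "0.74 0 0 -0.1 0 0 0" --pt "0.78 0 0 -0.1 0 0 0" --pt "0.82 0 0 -0.1 0 0 0" --pt "0.9 0 0 -0.1 0 0 0" --pt "0.95 0 0 -0.1 0 0 0" --pt "0.95 0 0 -0.1 0 0 0" --squeeze 35

```text
t: 21.38
tool_pos: [0.5031, -0.0271, 0.0446]
orientation: [2.223, 2.22, -0.0]
force: [-0.4, 0.1, 0.3]
opening: 0.0187
```

```bash
python3 lid.py w8 .502 -.0288 .016
```

```text
tcp [ 0.5031 -0.0271  0.0446] [ 2.2225  2.2203 -0.    ] F [-0.4171  0.1116  0.346 ] op 0.018723289752165508 t 21.3833
exp px [315.3908 297.7687]
```

View pics/w8.png

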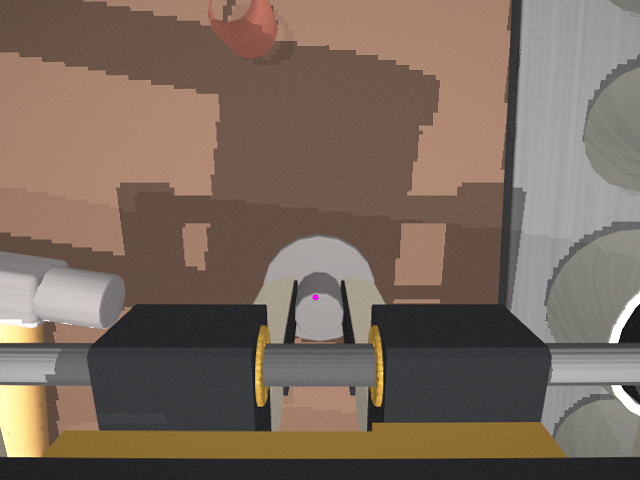

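Run:
```python
from h import *
from plant import robot
s=robot.read_state(); c=robot.read_camera("wrist")
print(px2w(c,[(319,314),(297,314),(342,314),(319,340)],.042,s), px2w(c,[(319,236),(264,285),(374,285)],.016,s))
im=c["image"][225:345,250:390,::-1]; cv2.imwrite("pics/w8z.png",cv2.resize(im,None,fx=5,fy=5,interpolation=cv2.INTER_CUBIC))
```

```text
[[ 0.50364429 -0.02455056  0.042     ]
 [ 0.49500701 -0.02454055  0.042     ]
 [ 0.5126746  -0.02456371  0.042     ]
 [ 0.50363308 -0.03587448  0.042     ]] [[ 5.03692666e-01  4.35181326e-04  1.60000000e-02]
 [ 4.78661011e-01 -2.25221423e-02  1.60000000e-02]
 [ 5.28681268e-01 -2.25859257e-02  1.60000000e-02]]
```

View pics/w8z.png

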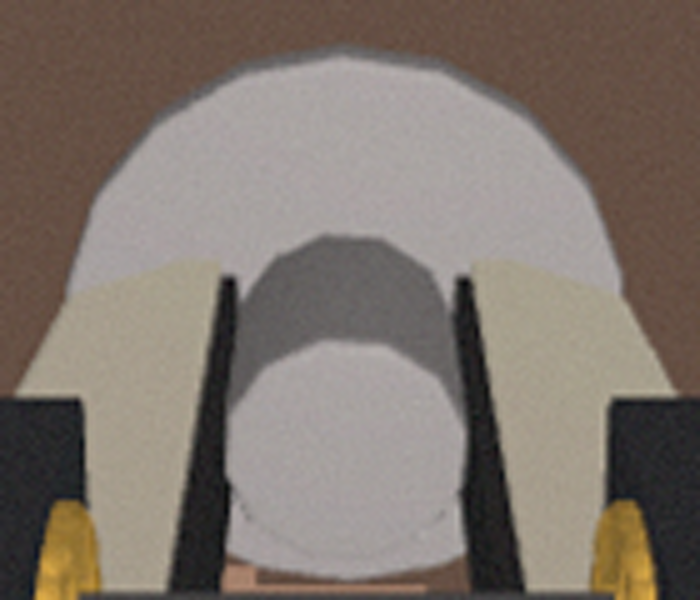

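Run:
```python
from h import *
from plant import robot
np.set_printoptions(precision=4,suppress=True)
c=robot.read_camera("wrist")
s={"tool_pos":np.array([.5013,-.0287,.2515]),"orientation":np.array([-2.2252,-2.2163,.0011])}
im=cv2.imread("pics/w7.png"); g=im.min(2)
v=cv2.resize(im[0:320,420:560],None,fx=1.8,fy=1.8); cv2.imwrite("pics/w7z.png",v)
m=((g>185)).astype(np.uint8); m[:, :425]=0; m[:,545:]=0; m[305:]=0
for k in cv2.findContours(m,cv2.RETR_EXTERNAL,cv2.CHAIN_APPROX_NONE)[0]:
    if len(k)<40: continue
    w=px2w(c,cv2.convexHull(k).reshape(-1,2),.052,s)[:,:2].astype(np.float32); e=cv2.fitEllipse(w)
    print(cv2.boundingRect(k),np.array(e[0]),np.array(e[1]))
```

```text
(457, 281, 54, 24) [ 0.6541 -0.1097] [0.0443 0.0492]
(459, 193, 44, 47) [ 0.6424 -0.0274] [0.033 0.046]
(445, 183, 81, 79) [ 0.648  -0.0333] [0.0708 0.0715]
(458, 97, 63, 64) [0.6428 0.0462] [0.051  0.0513]
(461, 0, 49, 61) [0.6317 0.1222] [0.0366 0.0503]
(447, 0, 92, 73) [0.6374 0.1248] [0.0687 0.0711]
```

View pics/w7z.png

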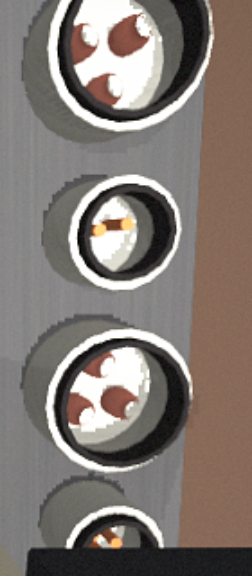

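Between lid and pot, the wrist and top views agree within 1 mm: a move of (.1395, .0719). I'll lift and carry the lid to narrow pot N1.

Call:
drive_tool --pt "0.95 0 0 0.3 0 0 0" --pt "0.95 0 0 1 0 0 0" --pt "0.95 0 0 2 0 0 0" --pt "0.95 0 0 3 0 0 0" --pt "0.95 0.5 0.3 4 0 0 0" --pt "0.95 1.2 0.6 4.2 0 0 0" --pt "0.95 2.2 1.1 4.2 0 0 0" --pt "0.95 3.2 1.6 4.2 0 0 0" --pt "0.95 4.2 2.1 4.2 0 0 0" --pt "0.95 5.0 2.6 4 0 0 0" --pt "0.95 5.58 2.88 3.5 0 0 0" --pt "0.95 5.58 2.88 3 0 0 0" --pt "0.95 5.58 2.88 2.8 0 0 0" --pt "0.95 5.58 2.88 2.8 0 0 0" --pt "0.95 5.58 2.88 2.8 0 0 0"

```text
t: 22.78
tool_pos: [0.6414, 0.0444, 0.1142]
orientation: [-2.222, -2.219, 0.002]
force: [-0.7, 0.2, -0.6]
opening: 0.0196
```

```bash
python3 lid.py w9 .6428 .0462 .052
```

```text
tcp [0.6414 0.0444 0.1142] [-2.2222 -2.2189  0.0022] F [-0.6559  0.2188 -0.5671] op 0.019627993165792366 t 22.7833
exp px [320.8101 266.9314]
z 0.052 ell [0.6449 0.0471] [0.0571 0.0832] px [324.  252.5]
```

View pics/w9.png

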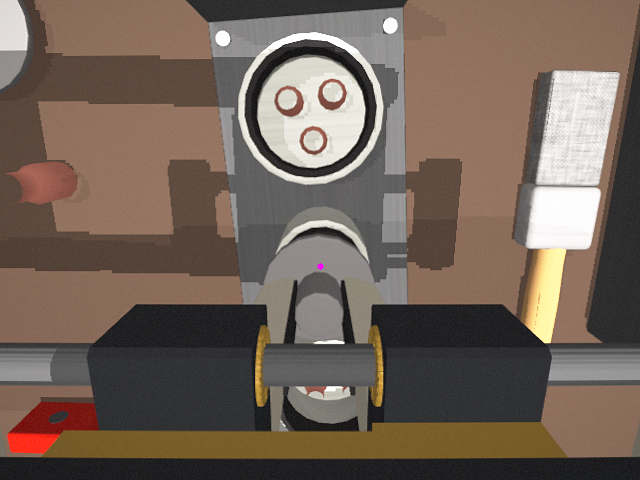

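Lid and pot look concentric: the rim arc is centred at about column 322 and the lid at 319. Next I'll lower onto the ring.

Call:
drive_tool --pt "0.95 0.02 0 -0.2 0 0 0" --pt "0.95 0.02 0 -0.4 0 0 0" --pt "0.95 0.02 0 -0.5 0 0 0" --pt "0.95 0.02 0 -0.6 0 0 0" --pt "0.95 0.02 0 -0.65 0 0 0" --pt "0.95 0.02 0 -0.65 0 0 0"

```text
t: 23.33
tool_pos: [0.6428, 0.0449, 0.0979]
orientation: [-2.222, -2.22, 0.001]
force: [0.3, 0.4, -0.5]
opening: 0.0192
```

Call:
drive_tool --pt "0.95 0 0 -0.06 0 0 0" --pt "0.95 0 0 -0.12 0 0 0" --pt "0.95 0 0 -0.18 0 0 0" --pt "0.95 0 0 -0.18 0 0 0"

```text
t: 23.67
tool_pos: [0.6429, 0.0449, 0.0935]
orientation: [-2.222, -2.22, 0.001]
force: [1.0, 0.2, 0.1]
opening: 0.0195
```

Call:
drive_tool --pt "0.95 0 0 -0.05 0 0 0" --pt "0.95 0 0 -0.1 0 0 0" --pt "0.95 0 0 -0.1 0 0 0"

```text
t: 23.92
tool_pos: [0.6432, 0.0449, 0.0922]
orientation: [2.222, 2.22, 0.0]
force: [-2.9, 0.6, 5.0]
opening: 0.019
```

Call:
drive_tool --pt "0.95 0 0 -0.05 0 0 0" --pt "0.95 0 0 -0.1 0 0 0" --pt "0.95 0 0 -0.1 0 0 0"

```text
t: 24.17
tool_pos: [0.6434, 0.0449, 0.09]
orientation: [2.222, 2.22, 0.001]
force: [-3.5, 0.2, 5.2]
opening: 0.0193
```

Call:
drive_tool --pt "0.95 0 0 -0.05 0 0 0" --pt "0.95 0 0 -0.1 0 0 0" --pt "0.95 0 0 -0.1 0 0 0"

```text
t: 24.42
tool_pos: [0.6435, 0.0449, 0.0876]
orientation: [2.222, 2.22, 0.001]
force: [-2.1, -0.0, 5.9]
opening: 0.0188
```

Call:
drive_tool --pt "0.95 0 0 -0.05 0 0 0" --pt "0.95 0 0 -0.1 0 0 0" --pt "0.95 0 0 -0.1 0 0 0"

```text
t: 24.67
tool_pos: [0.6436, 0.0449, 0.0866]
orientation: [2.222, 2.22, 0.001]
force: [-9.3, -0.1, 16.3]
opening: 0.0191
```

Call:
drive_tool --pt "0.95 0 0 -0.05 0 0 0" --pt "0.95 0 0 -0.1 0 0 0" --pt "0.95 0 0 -0.1 0 0 0"

```text
t: 24.92
tool_pos: [0.6438, 0.0449, 0.0865]
orientation: [2.221, 2.22, 0.002]
force: [-19.1, -0.7, 32.5]
opening: 0.0192
```

Home height is .0866, and it stops at .0865 while the force climbs. I'll relieve the load, release, and confirm with a press on the knob top.

Call:
drive_tool --pt "0.95 0 0 0.1 0 0 0" --pt "0.95 0 0 0.1 0 0 0" --pt "0.7 0 0 0.1 0 0 0" --pt "0.6 0 0 0.1 0 0 0" --pt "0.55 0 0 0.1 0 0 0" --pt "0.55 0 0 0.1 0 0 0" --pt "0.55 0 0 0.6 0 0 0" --pt "0.55 0 0 1.2 0 0 0" --pt "0.6 0 0 2 0 0 0" --pt "0.8 0 0 2 0 0 0" --pt "1 0 0 2 0 0 0" --pt "1 0 0 2 0 0 0" --pt "1 0 0 2 0 0 0" --pt "1 0 0 2 0 0 0"

```text
t: 26.08
tool_pos: [0.6422, 0.0449, 0.13]
orientation: [-2.221, -2.219, 0.003]
force: [-0.2, -0.4, 0.0]
opening: 0.0087
```

```bash
python3 lid.py w10 .6428 .0462 .058
```

```text
tcp [0.6422 0.0449 0.13  ] [-2.2214 -2.2191  0.0025] F [-0.1609 -0.3694  0.0312] op 0.008665992217708578 t 26.0833
exp px [319.2713 262.2668]
```

View pics/w10.png

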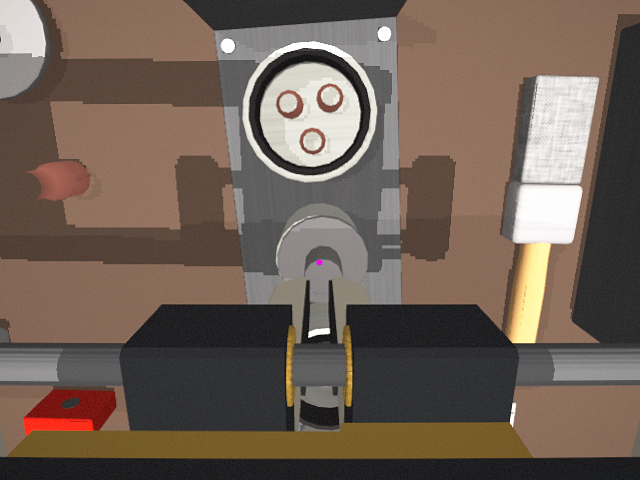

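Call:
drive_tool --pt "1 0 0 -0.3 0 0 0" --pt "1 0 0 -0.5 0 0 0" --pt "1 0 0 -0.65 0 0 0" --pt "1 0 0 -0.75 0 0 0" --pt "1 0 0 -0.8 0 0 0" --pt "1 0 0 -0.85 0 0 0" --pt "1 0 0 -0.9 0 0 0" --pt "1 0 0 -0.9 0 0 0"

```text
t: 26.8
tool_pos: [0.6433, 0.0449, 0.1094]
orientation: [2.222, 2.22, 0.001]
force: [0.1, -0.1, 0.2]
opening: 0.0002
```

Call:
drive_tool --pt "1 0 0 -0.04 0 0 0" --pt "1 0 0 -0.08 0 0 0" --pt "1 0 0 -0.08 0 0 0"

```text
t: 27.05
tool_pos: [0.6435, 0.0449, 0.1093]
orientation: [2.222, 2.22, 0.001]
force: [-8.7, -0.9, 14.2]
opening: 0.0005
```

The lid is home: knob top contact came at .1093 against .109 expected, with no motion at 14 N. Next I'll go to the right-hand narrow lid.

Call:
drive_tool --pt "1 0 0 1 0 0 0" --pt "0.8 0 0 2.5 0 0 0" --pt "0.5 -0.5 -0.5 4 0 0 0" --pt "0.5 -1.5 -1.5 5 0 0 0" --pt "0.5 -2.5 -3 5.6 0 0 0" --pt "0.5 -3.5 -4.2 5.6 0 0 0" --pt "0.5 -4.5 -5.4 5.6 0 0 0" --pt "0.5 -5.5 -6.6 5.6 0 0 0" --pt "0.5 -6.5 -7.8 5.6 0 0 0" --pt "0.5 -7.4 -8.9 5.6 0 0 0" --pt "0.5 -7.4 -8.9 5.6 0 0 0" --pt "0.5 -7.4 -8.9 5.6 0 0 0" --pt "0.5 -7.4 -8.9 5.6 0 0 0"

```text
t: 28.13
tool_pos: [0.4584, -0.1777, 0.2472]
orientation: [2.223, 2.219, 0.001]
force: [-0.8, 0.4, 0.8]
opening: 0.0466
```

```bash
python3 lid.py w11 .4565 -.179 .016
```

```text
tcp [ 0.4584 -0.1777  0.2472] [2.223  2.2188 0.0012] F [-0.7656  0.4268  0.8193] op 0.04663175722834931 t 28.1333
exp px [316.0174 212.9947]
z 0.016 ell [ 0.4571 -0.1761] [0.0499 0.0504] px [316.75 209.75]
z 0.052 ell [ 0.4572 -0.1695] [0.045  0.0456] px [316.75 209.75]
```

View pics/w11.png

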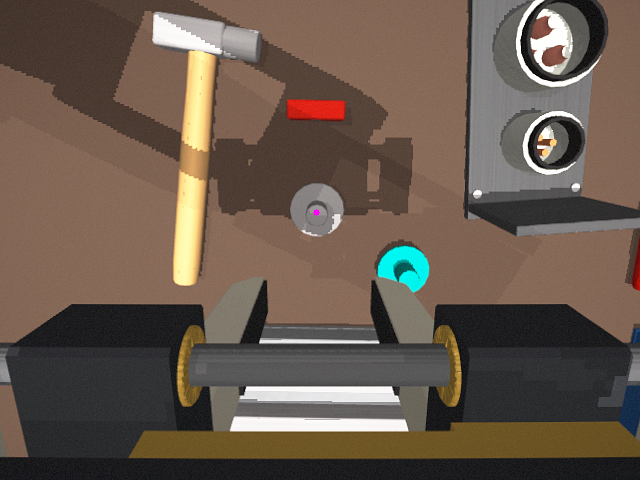

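Run:
```python
from h import *
from plant import robot
np.set_printoptions(precision=4,suppress=True)
c=robot.read_camera("wrist"); s=robot.read_state(); print(s["tool_pos"])
g=c["image"].min(2)
m=((g>185)).astype(np.uint8); m[:, :480]=0; m[:,610:]=0; m[178:]=0
for k in cv2.findContours(m,cv2.RETR_EXTERNAL,cv2.CHAIN_APPROX_NONE)[0]:
    if len(k)<40: continue
    w=px2w(c,cv2.convexHull(k).reshape(-1,2),.052,s)[:,:2].astype(np.float32); e=cv2.fitEllipse(w)
    print(cv2.boundingRect(k),np.array(e[0]),np.array(e[1]))
```

```text
[ 0.4587 -0.1769  0.247 ]
(541, 129, 13, 11) [ 0.6473 -0.1058] [0.0091 0.0118]
(522, 112, 58, 64) [ 0.6532 -0.1131] [0.051  0.0513]
(531, 10, 42, 65) [ 0.6404 -0.036 ] [0.0309 0.0476]
(516, 0, 83, 88) [ 0.647  -0.0347] [0.0673 0.0707]
```

Call:
drive_tool --pt "0.5 -0.04 0 -1.4 0 0 0" --pt "0.5 -0.04 0 -2.8 0 0 0" --pt "0.5 -0.04 0 -4.2 0 0 0" --pt "0.5 -0.04 0 -5.5 0 0 0" --pt "0.5 -0.04 0 -6.5 0 0 0" --pt "0.5 -0.04 0 -7.3 0 0 0" --pt "0.5 -0.04 0 -7.7 0 0 0" --pt "0.5 -0.04 0 -7.9 0 0 0" --pt "0.5 -0.04 0 -8 0 0 0" --pt "0.5 -0.04 0 -8 0 0 0" --pt "0.5 -0.04 0 -8 0 0 0"

```text
t: 29.15
tool_pos: [0.4583, -0.1779, 0.0483]
orientation: [2.221, 2.219, 0.001]
force: [0.4, 0.1, 0.2]
opening: 0.0463
```

Call:
drive_tool --pt "0.5 -0.04 0 -0.08 0 0 0" --pt "0.5 -0.05 0 -0.14 0 0 0" --pt "0.6 -0.05 0 -0.14 0 0 0" --pt "0.68 -0.05 0 -0.14 0 0 0" --pt "0.74 -0.05 0 -0.14 0 0 0" --pt "0.78 -0.05 0 -0.14 0 0 0" --pt "0.82 -0.05 0 -0.14 0 0 0" --pt "0.9 -0.05 0 -0.14 0 0 0" --pt "0.95 -0.05 0 -0.14 0 0 0" --pt "0.95 -0.05 0 -0.14 0 0 0"

```text
t: 29.98
tool_pos: [0.4559, -0.1777, 0.0435]
orientation: [2.222, 2.22, -0.0]
force: [-0.7, -0.0, 0.9]
opening: 0.0196
```

```bash
python3 lid.py w12 .4565 -.179 .016
python3 - <<'E'
import cv2
cv2.imwrite("pics/w12z.png",cv2.resize(cv2.imread("pics/w12.png")[215:345,230:410],None,fx=4,fy=4))
E
```

```text
tcp [ 0.4559 -0.1777  0.0435] [ 2.2224  2.2203 -0.    ] F [-0.6569 -0.046   0.8535] op 0.01964281843203202 t 29.9833
exp px [319.1055 298.0987]
```

View pics/w12z.png

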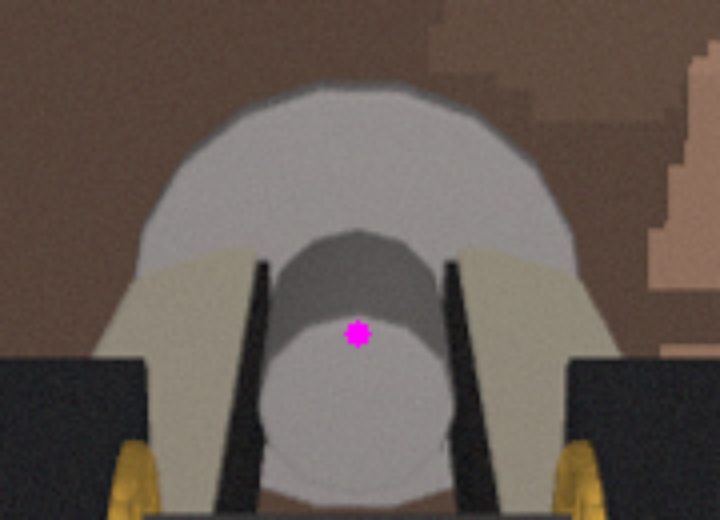

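The knob is gripped the same way as before. Next I'll carry the lid to narrow pot N2, clearing the end cheek.

Call:
drive_tool --pt "0.95 0 0 0.3 0 0 0" --pt "0.95 0 0 1 0 0 0" --pt "0.95 0 0 2 0 0 0" --pt "0.95 0 0.3 3 0 0 0" --pt "0.95 0.3 0.8 4 0 0 0" --pt "0.95 1 1.6 5 0 0 0" --pt "0.95 2 2.2 5.4 0 0 0" --pt "0.95 3 2.52 5.4 0 0 0" --pt "0.95 4 2.52 5.4 0 0 0" --pt "0.95 5 2.52 5.4 0 0 0" --pt "0.95 6 2.52 5.4 0 0 0" --pt "0.95 7 2.52 5.4 0 0 0" --pt "0.95 7.6 2.52 5 0 0 0" --pt "0.95 7.88 2.52 4.2 0 0 0" --pt "0.95 7.88 2.52 3.4 0 0 0" --pt "0.95 7.88 2.52 2.9 0 0 0" --pt "0.95 7.88 2.52 2.8 0 0 0" --pt "0.95 7.88 2.52 2.8 0 0 0" --pt "0.95 7.88 2.52 2.8 0 0 0"

```text
t: 31.62
tool_pos: [0.653, -0.1147, 0.1144]
orientation: [2.222, 2.22, 0.001]
force: [-0.0, -0.5, 0.6]
opening: 0.0193
```

```bash
python3 lid.py w13 .6532 -.1131 .052
```

```text
tcp [ 0.653  -0.1147  0.1144] [2.2222 2.2197 0.0006] F [-0.027  -0.4618  0.5752] op 0.01928379128502688 t 31.6167
exp px [318.1503 267.1218]
z 0.052 ell [ 0.6544 -0.1118] [0.0555 0.0856] px [321.5 253. ]
```

View pics/w13.png

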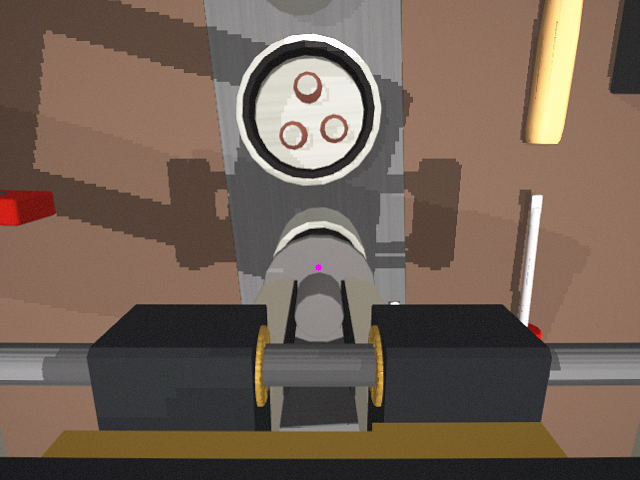

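Concentric again. I'll lower and press in steps, with home expected at TCP z ≈ .0855.

Call:
drive_tool --pt "0.95 0 0 -0.2 0 0 0" --pt "0.95 0 0 -0.4 0 0 0" --pt "0.95 0 0 -0.55 0 0 0" --pt "0.95 0 0 -0.65 0 0 0" --pt "0.95 0 0 -0.75 0 0 0" --pt "0.95 0 0 -0.8 0 0 0" --pt "0.95 0 0 -0.8 0 0 0"

```text
t: 32.25
tool_pos: [0.6528, -0.1146, 0.0933]
orientation: [-2.222, -2.22, 0.0]
force: [-0.1, -1.1, -0.2]
opening: 0.0196
```

Call:
drive_tool --pt "0.95 0 0 -0.05 0 0 0" --pt "0.95 0 0 -0.1 0 0 0" --pt "0.95 0 0 -0.15 0 0 0" --pt "0.95 0 0 -0.15 0 0 0"

```text
t: 32.58
tool_pos: [0.653, -0.1147, 0.0906]
orientation: [2.222, 2.22, 0.0]
force: [-3.5, 1.5, 6.5]
opening: 0.0193
```

Call:
drive_tool --pt "0.95 0 0 -0.05 0 0 0" --pt "0.95 0 0 -0.1 0 0 0" --pt "0.95 0 0 -0.15 0 0 0" --pt "0.95 0 0 -0.15 0 0 0"

```text
t: 32.92
tool_pos: [0.6532, -0.1147, 0.087]
orientation: [2.222, 2.22, 0.001]
force: [-2.6, 1.2, 6.5]
opening: 0.019
```

Call:
drive_tool --pt "0.95 0 0 -0.05 0 0 0" --pt "0.95 0 0 -0.1 0 0 0" --pt "0.95 0 0 -0.1 0 0 0"

```text
t: 33.17
tool_pos: [0.6533, -0.1147, 0.0854]
orientation: [2.222, 2.22, 0.001]
force: [-6.4, 1.7, 12.3]
opening: 0.0195
```

Call:
drive_tool --pt "0.95 0 0 -0.03 0 0 0" --pt "0.95 0 0 -0.05 0 0 0" --pt "0.95 0 0 -0.05 0 0 0"

```text
t: 33.42
tool_pos: [0.6534, -0.1147, 0.0854]
orientation: [2.222, 2.22, 0.001]
force: [-11.4, 3.0, 20.2]
opening: 0.0193
```

Home. I'll release, close the fingers and confirm on the knob top.

Call:
drive_tool --pt "0.95 0 0 0.06 0 0 0" --pt "0.95 0 0 0.06 0 0 0" --pt "0.7 0 0 0.06 0 0 0" --pt "0.6 0 0 0.06 0 0 0" --pt "0.55 0 0 0.06 0 0 0" --pt "0.55 0 0 0.06 0 0 0" --pt "0.55 0 0 0.6 0 0 0" --pt "0.55 0 0 1.2 0 0 0" --pt "0.6 0 0 1.6 0 0 0" --pt "0.8 0 0 1.6 0 0 0" --pt "1 0 0 1.6 0 0 0" --pt "1 0 0 1.6 0 0 0" --pt "1 0 0 1.6 0 0 0" --pt "1 0 0 1.6 0 0 0" --pt "1 0 0 1.6 0 0 0"

```text
t: 34.67
tool_pos: [0.6524, -0.1145, 0.1213]
orientation: [-2.222, -2.219, 0.001]
force: [0.3, -0.5, 0.6]
opening: 0.0029
```

Call:
drive_tool --pt "1 0 0 -0.2 0 0 0" --pt "1 0 0 -0.35 0 0 0" --pt "1 0 0 -0.45 0 0 0" --pt "1 0 0 -0.5 0 0 0" --pt "1 0 0 -0.55 0 0 0" --pt "1 0 0 -0.58 0 0 0" --pt "1 0 0 -0.58 0 0 0"

```text
t: 35.25
tool_pos: [0.6528, -0.1146, 0.1093]
orientation: [2.222, 2.22, -0.0]
force: [-6.6, 1.9, 13.1]
opening: 0.0004
```

That one is home too (.1093). Now the wide lid.

Call:
drive_tool --pt "1 0 0 1 0 0 0" --pt "0.8 0 0 2.5 0 0 0" --pt "0.5 -0.5 0.5 4 0 0 0" --pt "0.5 -1.5 1.5 5 0 0 0" --pt "0.5 -2.5 3 5.6 0 0 0" --pt "0.5 -3.5 4.3 5.6 0 0 0" --pt "0.5 -4.5 5.6 5.6 0 0 0" --pt "0.5 -5.5 6.9 5.6 0 0 0" --pt "0.5 -6.5 8.2 5.6 0 0 0" --pt "0.5 -7.5 9.5 5.6 0 0 0" --pt "0.5 -8 10.7 5.6 0 0 0" --pt "0.5 -8.37 11.45 5.6 0 0 0" --pt "0.5 -8.37 11.45 5.6 0 0 0" --pt "0.5 -8.37 11.45 5.6 0 0 0" --pt "0.5 -8.37 11.45 5.6 0 0 0"

```text
t: 36.5
tool_pos: [0.4439, 0.1712, 0.2475]
orientation: [2.222, 2.22, -0.0]
force: [-0.6, -0.5, 0.6]
opening: 0.0468
```

```bash
python3 lid.py w14 .4426 .1701 .016
```

```text
tcp [0.4439 0.1712 0.2475] [ 2.2219  2.2204 -0.0004] F [-0.5871 -0.5213  0.5827] op 0.04679731392534855 t 36.5
exp px [316.8951 212.5754]
z 0.016 ell [0.655  0.1135] [0.0446 0.0506] px [529.7025 267.983 ]
z 0.052 ell [0.6346 0.1259] [0.0403 0.0457] px [529.7025 267.983 ]
z 0.016 ell [0.4443 0.1738] [0.0701 0.0708] px [318.5 208. ]
z 0.052 ell [0.4443 0.1804] [0.0633 0.064 ] px [318.5 208. ]
```

View pics/w14.png

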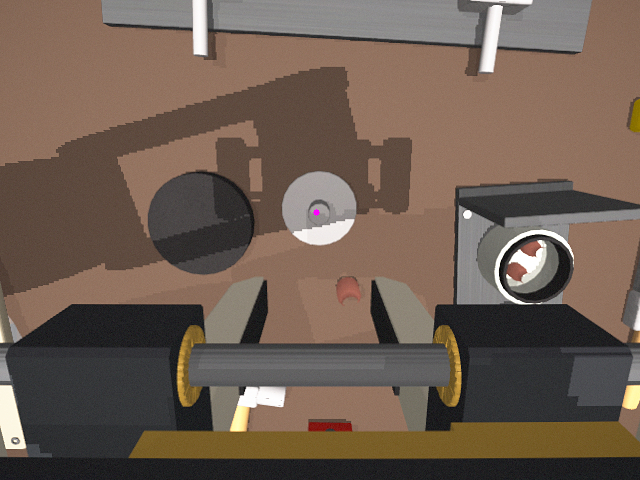

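Run:
```python
from h import *
from plant import robot
np.set_printoptions(precision=4,suppress=True)
c=robot.read_camera("wrist"); s=robot.read_state(); print(s["tool_pos"])
g=c["image"].min(2)
for t in (170,185,200):
  m=((g>t)).astype(np.uint8); m[:, :475]=0; m[:,600:]=0; m[:220]=0; m[304:]=0
  for k in cv2.findContours(m,cv2.RETR_EXTERNAL,cv2.CHAIN_APPROX_NONE)[0]:
    if len(k)<80: continue
    w=px2w(c,cv2.convexHull(k).reshape(-1,2),.052,s)[:,:2].astype(np.float32); e=cv2.fitEllipse(w)
    print(cv2.boundingRect(k),np.array(e[0]),np.array(e[1]))
```

```text
[0.4441 0.1707 0.2475]
(506, 239, 40, 47) [0.6295 0.131 ] [0.0293 0.0469]
(494, 229, 80, 75) [0.637  0.1262] [0.0711 0.0714]
(506, 240, 40, 45) [0.6293 0.131 ] [0.0289 0.046 ]
(494, 229, 80, 75) [0.637  0.1262] [0.071  0.0711]
(509, 240, 37, 45) [0.6294 0.1312] [0.0289 0.0455]
(494, 229, 80, 75) [0.6369 0.1263] [0.0707 0.0711]
```

Call:
drive_tool --pt "0.5 0 0.03 -1.4 0 0 0" --pt "0.5 0 0.03 -2.8 0 0 0" --pt "0.5 0 0.03 -4.2 0 0 0" --pt "0.5 0 0.03 -5.5 0 0 0" --pt "0.5 0 0.03 -6.5 0 0 0" --pt "0.5 0 0.03 -7.3 0 0 0" --pt "0.5 0 0.03 -7.7 0 0 0" --pt "0.5 0 0.03 -7.9 0 0 0" --pt "0.5 0 0.03 -8 0 0 0" --pt "0.5 0 0.03 -8 0 0 0" --pt "0.5 0 0.03 -8 0 0 0"

```text
t: 37.52
tool_pos: [0.4448, 0.1725, 0.049]
orientation: [2.222, 2.219, 0.003]
force: [0.6, 0.8, 0.7]
opening: 0.0464
```

Call:
drive_tool --pt "0.5 -0.02 0 -0.08 0 0 0" --pt "0.5 -0.02 0 -0.16 0 0 0" --pt "0.6 -0.02 0 -0.16 0 0 0" --pt "0.68 -0.02 0 -0.16 0 0 0" --pt "0.74 -0.02 0 -0.16 0 0 0" --pt "0.78 -0.02 0 -0.16 0 0 0" --pt "0.82 -0.02 0 -0.16 0 0 0" --pt "0.9 -0.02 0 -0.16 0 0 0" --pt "0.95 -0.02 0 -0.16 0 0 0" --pt "0.95 -0.02 0 -0.16 0 0 0"

```text
t: 38.35
tool_pos: [0.4432, 0.1724, 0.0437]
orientation: [2.223, 2.22, 0.0]
force: [-0.3, 0.5, 0.8]
opening: 0.0191
```

Call:
drive_tool --pt "0.95 0 0 0.3 0 0 0" --pt "0.95 0 0 1 0 0 0" --pt "0.95 0 0 2 0 0 0" --pt "0.95 0 -0.3 3 0 0 0" --pt "0.95 0.3 -0.8 4 0 0 0" --pt "0.95 1 -1.4 5 0 0 0" --pt "0.95 2 -1.9 5.4 0 0 0" --pt "0.95 3 -1.9 5.4 0 0 0" --pt "0.95 4 -1.9 5.4 0 0 0" --pt "0.95 5 -1.9 5.4 0 0 0" --pt "0.95 6 -1.9 5.4 0 0 0" --pt "0.95 7 -1.9 5.4 0 0 0" --pt "0.95 7.5 -1.9 5 0 0 0" --pt "0.95 7.74 -1.9 4.2 0 0 0" --pt "0.95 7.74 -1.9 3.4 0 0 0" --pt "0.95 7.74 -1.9 2.9 0 0 0" --pt "0.95 7.74 -1.9 2.8 0 0 0" --pt "0.95 7.74 -1.9 2.8 0 0 0" --pt "0.95 7.74 -1.9 2.8 0 0 0"

```text
t: 39.93
tool_pos: [0.6368, 0.125, 0.1147]
orientation: [2.222, 2.22, 0.001]
force: [0.3, -0.1, -0.8]
opening: 0.0195
```

```bash
python3 lid.py w15 .637 .1263 .052
```

```text
tcp [0.6368 0.125  0.1147] [2.2221 2.2201 0.0011] F [ 0.2509 -0.1359 -0.7772] op 0.019473897459716213 t 39.9333
exp px [318.143  267.5645]
z 0.016 ell [0.7917 0.1211] [0.0445 0.0706] px [563.1072 255.4228]
```

View pics/w15.png

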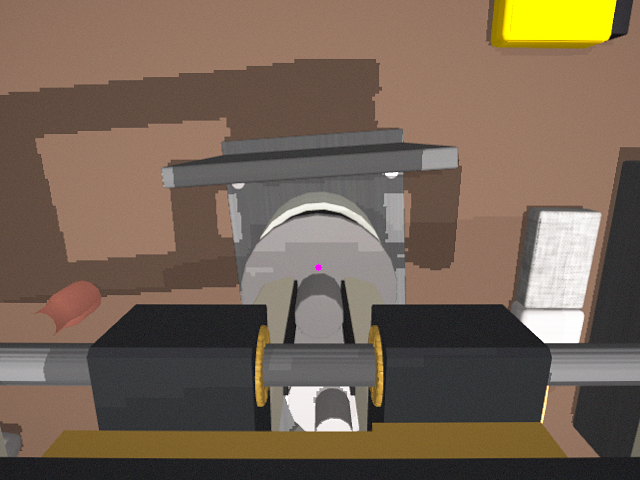

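Concentric, with the white rim arc symmetric about the lid. I'll lower and press, with home expected at about .0857.

Call:
drive_tool --pt "0.95 0 0 -0.2 0 0 0" --pt "0.95 0 0 -0.4 0 0 0" --pt "0.95 0 0 -0.55 0 0 0" --pt "0.95 0 0 -0.65 0 0 0" --pt "0.95 0 0 -0.75 0 0 0" --pt "0.95 0 0 -0.8 0 0 0" --pt "0.95 0 0 -0.8 0 0 0"

```text
t: 40.57
tool_pos: [0.6363, 0.1249, 0.0931]
orientation: [-2.222, -2.22, 0.001]
force: [0.9, -0.0, -0.2]
opening: 0.0191
```

Call:
drive_tool --pt "0.95 0 0 -0.05 0 0 0" --pt "0.95 0 0 -0.1 0 0 0" --pt "0.95 0 0 -0.15 0 0 0" --pt "0.95 0 0 -0.15 0 0 0"

```text
t: 40.9
tool_pos: [0.6368, 0.1249, 0.091]
orientation: [2.222, 2.22, 0.001]
force: [-3.6, 0.7, 4.4]
opening: 0.0192
```

Call:
drive_tool --pt "0.95 0 0 -0.05 0 0 0" --pt "0.95 0 0 -0.1 0 0 0" --pt "0.95 0 0 -0.15 0 0 0" --pt "0.95 0 0 -0.15 0 0 0"

```text
t: 41.23
tool_pos: [0.637, 0.125, 0.0875]
orientation: [2.222, 2.22, 0.001]
force: [-3.6, -1.0, 6.3]
opening: 0.0194
```

Call:
drive_tool --pt "0.95 0 0 -0.05 0 0 0" --pt "0.95 0 0 -0.1 0 0 0" --pt "0.95 0 0 -0.1 0 0 0"

```text
t: 41.48
tool_pos: [0.6371, 0.125, 0.0857]
orientation: [2.222, 2.22, 0.001]
force: [-5.8, -0.3, 11.0]
opening: 0.0195
```

Call:
drive_tool --pt "0.95 0 0 -0.03 0 0 0" --pt "0.95 0 0 -0.06 0 0 0" --pt "0.95 0 0 -0.06 0 0 0"

```text
t: 41.73
tool_pos: [0.6373, 0.125, 0.0857]
orientation: [2.222, 2.22, 0.002]
force: [-11.6, -2.3, 21.7]
opening: 0.0195
```

Call:
drive_tool --pt "0.95 0 0 0.06 0 0 0" --pt "0.95 0 0 0.06 0 0 0" --pt "0.7 0 0 0.06 0 0 0" --pt "0.6 0 0 0.06 0 0 0" --pt "0.55 0 0 0.06 0 0 0" --pt "0.55 0 0 0.06 0 0 0" --pt "0.55 0 0 0.6 0 0 0" --pt "0.55 0 0 1.2 0 0 0" --pt "0.6 0 0 1.6 0 0 0" --pt "0.8 0 0 1.6 0 0 0" --pt "1 0 0 1.6 0 0 0" --pt "1 0 0 1.6 0 0 0" --pt "1 0 0 1.6 0 0 0" --pt "1 0 0 1.6 0 0 0" --pt "1 0 0 1.6 0 0 0"

```text
t: 42.98
tool_pos: [0.6361, 0.1248, 0.1213]
orientation: [-2.222, -2.22, 0.002]
force: [-0.3, -0.0, 0.8]
opening: 0.0028
```

Call:
drive_tool --pt "1 0 0 -0.2 0 0 0" --pt "1 0 0 -0.35 0 0 0" --pt "1 0 0 -0.45 0 0 0" --pt "1 0 0 -0.5 0 0 0" --pt "1 0 0 -0.55 0 0 0" --pt "1 0 0 -0.57 0 0 0" --pt "1 0 0 -0.57 0 0 0"

```text
t: 43.57
tool_pos: [0.6366, 0.1249, 0.1093]
orientation: [2.222, 2.22, -0.0]
force: [-6.6, -1.5, 11.2]
opening: 0.0002
```

The knob is at .1093 under 11 N, so this lid is home. I'll retreat to the start area and do a final check.

Call:
drive_tool --pt "1 0 0 1 0 0 0" --pt "0.9 0 0 2.5 0 0 0" --pt "0.8 0 0 4 0 0 0" --pt "0.6 0 0 5.5 0 0 0" --pt "0.5 -2 2 6 0 0 0.1" --pt "0.5 -4 4 6 0 0 0.2" --pt "0.5 -6 6 6 0 0 0.3" --pt "0.5 -8 8 6 0 0 0.4" --pt "0.5 -10 10 6 0 0 0.5" --pt "0.5 -12 12 6 0 0 0.6" --pt "0.5 -13 14 6 0 0 0.7" --pt "0.5 -14 16 6 0 0 0.8" --pt "0.5 -14 16 6 0 0 0.9" --pt "0.5 -14 16 6 0 0 0.9" --pt "0.5 -14 16 6 0 0 0.9" --pt "0.5 -14 16 6 0 0 0.9" --pt "0.5 -14 16 6 0 0 0.9"

```text
t: 44.98
tool_pos: [0.2842, 0.5269, 0.2577]
orientation: [-1.034, -2.966, -0.0]
force: [-0.1, 0.2, -0.9]
opening: 0.0464
```

Run:
```python
from h import *
from plant import robot
np.set_printoptions(precision=4,suppress=True)
print(robot.read_state()["force"],robot.read_state()["t"])
c=robot.read_camera("top"); im=c["image"]; cv2.imwrite("pics/tf.png",im[:,:,::-1])
d=robot.read_camera("scene"); v=d["image"][:,:,::-1]; cv2.imwrite("pics/sfz.png",cv2.resize(v[140:360,165:475],None,fx=2.5,fy=2.5,interpolation=cv2.INTER_CUBIC))
g=im.min(2)
for lo in (235,):
  m=(g>lo).astype(np.uint8); m[:,:405]=0;m[:,458:]=0;m[:188]=0;m[368:]=0
  for k in cv2.findContours(m,cv2.RETR_EXTERNAL,cv2.CHAIN_APPROX_NONE)[0]:
    if cv2.contourArea(k)<500: continue
    r=cv2.minAreaRect(k); print(r, px2w(c,[r[0]],.03), px2w(c,cv2.boxPoints(r),.03)[:,:2].tolist())
```

```text
[-0.0888  0.2197 -0.8818] 44.9833
((446.0676574707031, 281.91558837890625), (16.880144119262695, 169.82571411132812), 1.4086285829544067) [[ 0.4523 -0.4222  0.03  ]] [[0.2443299490875561, -0.39729964589998096], [0.667509294450324, -0.4062280054082998], [0.6679211185471513, -0.4497389325976756], [0.244077302641067, -0.43920783338216884]]
((424.0, 277.0), (178.0, 38.0), 90.0) [[ 0.463  -0.3666  0.03  ]] [[0.6873700993903801, -0.3171469743104717], [0.6907230770490564, -0.41478165935334016], [0.24611009518490098, -0.4157773372188303], [0.2442549830893028, -0.32188892319897994]]
```

View pics/tf.png

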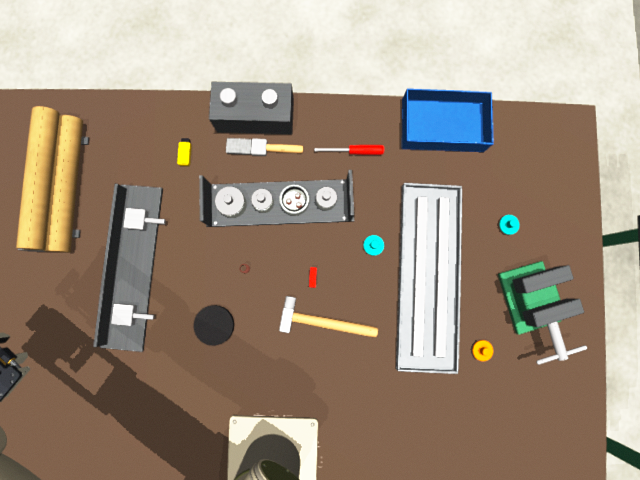

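View pics/sfz.png

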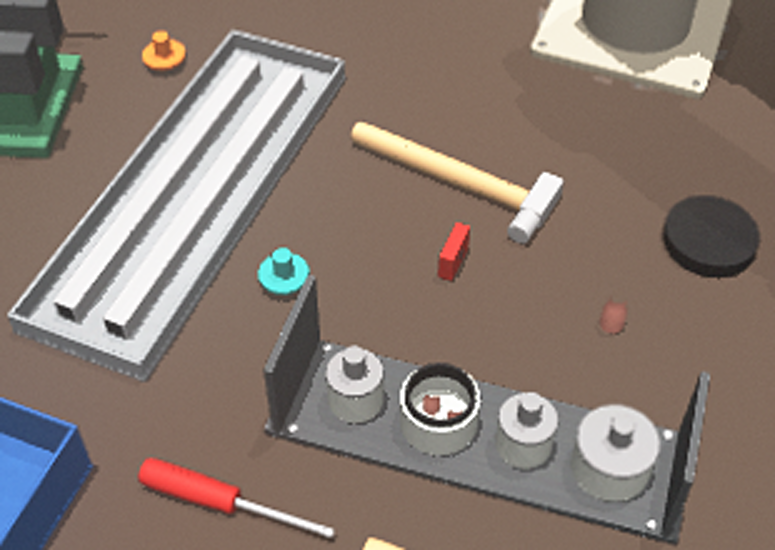

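The top view shows both tubes lying parallel in the tray (columns 415 to 450, rows 196 to 357 of its 184 to 372). Three pots have their lids seated flush, and the fourth pot is open because no lid is left for it. Nothing else has moved, so I'll hand in.

Run:
```python
from plant import robot
print(robot.close_job())
```

```text
the job is handed in; nothing more can be done
None
```

The job is done and handed in at about 45 s of the 210 s allowed. No verdict is reported, so what follows rests on my own checks.

- **Tubes:** Both were lowered to floor contact before I let go. The final top and scene pictures show them flat, side by side and roughly centred lengthwise in the tray. My last numeric measurement of their positions failed because the mask merged tray and tube, so that placing is judged by eye.
- **Lids:** Three were there, one wide and two narrow; none was sitting on a pot at the start. Each is on a pot of its own size and pressed home. Contact on each knob top came at tool height 0.1093 m against 0.109 m expected. None moved at 11–14 N, above the 9–10 N that moves a sealing ring. The force I read while pushing the rings down was only about 5–6.5 N, lower than the stated 9–10 N.
- **Knocked lid:** One narrow lid was knocked about 4 cm aside while I was moving the tubes. I measured it again before gripping it.
- **Other things:** The second wide pot stays open because no lid was left for it. In the final top picture the other things on the bench are where they were.

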